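# Put the polishing supplies back in their dishes

### The job

Put the four polishing supplies away, each in its own white dish, down inside the rim: the yellow beeswax cake lying flat in the wide rectangular dish, the slim grey abrasive block lying flat in the narrow rectangular dish (both the long way of the dish), the olive felt disc lying flat in the smaller round dish, and the amber screw-top pot standing upright in the larger round dish. Leave the pumice lump and the upturned metal cup where they are.

Things in the scene. Friction and masses are not known exactly. Their poses are not given: they have to be found in the camera images.
- wax_cake_center (a point): centre (half-way up) of the loose cake of beeswax: a yellow slab with rounded edges, 31 x 46 x 18 mm high, lying flat; its own x runs across it (31 mm), y along it (46 mm), z up.
- gum_bar_center (a point): centre (half-way up) of the loose grey rubber abrasive block: a slim rectangular bar, 20 x 50 x 12 mm high, lying flat; its own x runs across it (20 mm), y along it (50 mm), z up.
- felt_disc_center (a point): centre (half-way up) of the loose felt polishing disc: an olive-drab flat round disc, diameter 32 mm, 10 mm high, lying flat; z up.
- amber_pot_center (a point): centre (half-way up) of the loose small amber screw-top pot with a black cap, standing upright: diameter 42 mm, 54 mm high, the cap (fixed on) the top 14 mm and 41 mm across; z up.
- wide_dish: the wide rectangular dish, for the beeswax: pocket 50 x 62 mm, outside 56 x 68 mm. Fixed to the bench top. White plastic, floor 2 mm thick, rim 3 mm wide and 5.5 mm high over the bench, so the pocket is 3.5 mm deep. Origin: centre of its underside, on the bench; z up, y along its longer side.
- narrow_dish: the narrow rectangular dish, for the grey block: pocket 36 x 66 mm, outside 42 x 72 mm. Fixed to the bench top. White plastic, floor 2 mm thick, rim 3 mm wide and 5.5 mm high over the bench, so the pocket is 3.5 mm deep. Origin: centre of its underside, on the bench; z up, y along its longer side.
- small_round_dish: the smaller round dish, for the felt disc: pocket 48 mm across, outside 54 mm. Fixed to the bench top. White plastic, floor 2 mm thick, rim 3 mm wide and 5.5 mm high over the bench, so the pocket is 3.5 mm deep. Origin: centre of its underside, on the bench; z up.
- large_round_dish: the larger round dish, for the amber pot: pocket 64 mm across, outside 70 mm. Fixed to the bench top. White plastic, floor 2 mm thick, rim 3 mm wide and 5.5 mm high over the bench, so the pocket is 3.5 mm deep. Origin: centre of its underside, on the bench; z up.
- pumice: a loose brown lump of pumice, 32 x 48 x 23 mm high, lying among the rest; not to be moved. Origin: centre of its underside; y along its longer side.
- metal_cup: a loose plain aluminium cup, upside down, diameter 57 mm, 48 mm high, in front of the polisher; not to be moved. Origin: centre of its underside.
There are look-alikes about, which are no part of the job. What is shaped like the part that bears gum_bar_center but red is not meant.

How it is judged (in metres and radians):
At the end, for the whole second after the job is handed in: Each thing rests on the floor of its own dish inside the rim: centre within 1.5 mm of its fully-down height and 12.5 mm of the dish centre (along each side if rectangular), blocks within 0.5 rad of the long direction, pot upright within 0.1 rad; pumice and cup within 20 mm of their starts (z of wax_cake_center in the frame of wide_dish between 0.0095 and 0.0125 m and x of wax_cake_center in the frame of wide_dish between -0.0125 and 0.0125 m and y of wax_cake_center in the frame of wide_dish between -0.0125 and 0.0125 m and angle between the y axis of wax_cake_center and the y axis of wide_dish, either way round below 0.5 rad and z of gum_bar_center in the frame of narrow_dish between 0.0065 and 0.0095 m and x of gum_bar_center in the frame of narrow_dish between -0.0125 and 0.0125 m and y of gum_bar_center in the frame of narrow_dish between -0.0125 and 0.0125 m and angle between the y axis of gum_bar_center and the y axis of narrow_dish, either way round below 0.5 rad and z of felt_disc_center in the frame of small_round_dish between 0.0055 and 0.0085 m and horizontal distance between felt_disc_center and small_round_dish below 0.0125 m and z of amber_pot_center in the frame of large_round_dish between 0.0275 and 0.0305 m and horizontal distance between amber_pot_center and large_round_dish below 0.0125 m and angle between amber_pot_center's own z axis and vertical below 0.1 rad and distance of each of pumice, metal_cup from where it was at the start of the episode below 0.02 m); the robot touches nothing.
It fails at once if the pumice or the metal cup is moved by more than 20 mm (distance of any of pumice, metal_cup from where it was at the start of the episode above 0.02 m).
It also fails if it takes over 125 s, if anything falls off the work surface, if the arm or the gripper's body presses on something with over 40 N, if the wrist force passes 120 N, or if a joint passes its speed limit or range.

### The arm

A 7-joint arm with a two-finger parallel gripper is mounted at the origin on a cart in front of the work surface, level with it; the furniture and walls round the work are solid. World frame = base frame: x ahead of the robot, y to its left, z up, the work surface at z = 0. Lengths are in m, angles in degrees, forces in N, time in s.
With the tool pointing down it reaches from about 0.4 to 0.875 m from the base axis. Payload 6.5 kg.
Tool frame: the origin (TCP) lies midway between the tips of the shut fingers; the grasp point (between the pads) lies pinch_z behind it (pinch_z is the distance from the TCP to the grasp point, in m); z points along the fingers, x is the direction in which the jaws open and shut, and the axes are right-handed (so a half turn about z gives the same grasp; the last joint's range is limited). The gripper opens to 88 mm and grips with 3 to 60 N. Pads are 18 mm wide; open, the fingers measure 123 mm over their backs; the gripper's body (75 mm by 187 mm) begins 45 mm behind the grasp point.
Start: joints at [-74.553, 30.733, -0.252, 88.115, 0.149, 61.152, -4.079], TCP at [0.214, 0.614, 0.239] pointing down, gripper open.
Joint ranges: [-154.64, 154.64], [-21.42, 123.67], [-72.66, 72.17], [13.99, 137.28], [-74.86, 254.86], [10.95, 109.41], [-158.01, 158.01]. Speed limits (degrees/s): [136.94, 136.94, 180, 180, 180, 180, 180].

### API

Orientations are given as [roll, pitch, yaw] about the fixed x, y, z axes, in that order (R = Rz(yaw) Ry(pitch) Rx(roll)).
In Python, from station import observe, camera, camera_model, hand_in, look_for, regions_of, place_of, pinch_z gives the robot as it stands. The module is installed in compiled form; this text tells all that it offers.
- The arm moves only by the tool play_rows, never from a script. Its arguments are lists of equal length, an entry for each row: "rotation": the turn, a rotation vector about the tool's x, y, z in degrees, a list of three; "xyz": the shift along the tool's x, y, z in mm, a list of three; "gripper": the opening, from 0 (shut) to 1 (fully open). A call has 1 to 8 rows; each row is the pose to reach, as a shift and turn from the pose measured when the call began, along the tool's axes at that moment; what a row does not reach only later rows make up. A row lasts 1/10 s, in which the tool goes at most 50 mm and 8.59 degrees, less where a joint would pass 70% of its speed; a pose out of reach is approached as far as the arm can. A call with a gripper value outside its range is refused whole. The fingers move at their own pace and stop on an object; "force" is the grip in N (left out, the last holds). Time passes only in rows, so rows that repeat a pose let the fingers close. It gives the time, the measured TCP pose, the force and the opening at its end, in the units of the state.
- observe(): the state, without advancing time (a new reading comes with each control period).
- camera(name): name is "scene" or "side" or "wrist"; returns the picture (384x512x3 uint8, red, green, blue); there is no depth.
- camera_model(name): a dict with "intrinsics" (3x3 intrinsics, pixels), "position" and "orientation" of the camera in the world. Camera axes: x right, y up, looking along -z (the intrinsics and any distortion apply to the point x, -y, -z); pixel columns grow to the right and rows downward; lengths in m; the calibration is good to about 2 mm. A picture is of the moment at which its call begins: read the wrist's pose just before it. camera_model takes no time and is no camera call; for the wrist camera it gives the pose at the moment of the call.
- hand_in(): hands the job in, once; it reports no verdict.
Trained networks look in the newest picture that a camera, given by its name, has taken for a name from the list of things; names that differ only in an ending like _2 or _b are one class to them, and where a whole thing is asked for, a point or a joint stands for the part that bears it (a point fixed in the world has none). Each returns a list of dicts, best first, with "p" (0 to 1); they miss things now and then, are a little off and sometimes report something else, mostly with a low value. They report only what shows in the picture. A call takes as long as a camera call. They do not tell look-alikes from the thing itself.
- look_for(camera, target): "rect" ([centre column, centre row, width, height] in pixels, round what is visible of it).
- regions_of(camera, target): "mask" (384x512 bool, what is visible of it) and "rect" ([centre column, centre row, width, height] in pixels, round what is visible of it).
- place_of(camera, target): "point" ([column, row] in pixels: a listed point, or the origin of a listed thing).
The state is a dict: "t": time; "joint_pos": joint angles; "qvel": joint speeds; "joint_efforts": joint torques, N m; "position": TCP position; "eef_rot": TCP orientation; "ft_force": force on the tool from outside, world axes, zero at the start; "ft_torque": the same for the moment, N m; "gripper_width": opening from 0.0 (shut) to 1.0 (fully open).
Only numpy, scipy, OpenCV 4.12 (cv2) and the standard library are available. Lean on these libraries where they do the work, as an engineer would, in place of code of your own. Each camera call takes 0.05 s, during which the arm holds its last target. There are 200 camera calls.

## Working session

There is one attempt and no reset: what is moved stays moved. The work goes in short steps, Python scripts to look and compute and a tool call to move; the robot and the scene stay as the last step left them, time stands still between calls to the robot, and variables do not carry over. Pictures are saved under pics/ and viewed, about 12 in all and at most 16, crops included, and the job is handed in when it is done.

Besides the shell and the picture viewer there is one more tool, called by a JSON object that holds its "name" and its "arguments", one argument or row to a line. play_rows: Moves the arm, as the interface text tells. Its arguments: {"type":"object","properties":{"rotation":{"type":"array"},"xyz":{"type":"array"},"gripper":{"type":"array"},"force":{"type":"number"}},"required":["rotation","xyz","gripper"]}

```bash
mkdir -p pics
cat > h.py <<'E'
import numpy as np, cv2
from station import *
from scipy.spatial.transform import Rotation as R
def ray(name,px,z,cm=None):
    cm=cm or camera_model(name); K=np.array(cm['intrinsics']); o=cm['orientation']; o=np.array(o)
    M=o if o.shape==(3,3) else R.from_euler('xyz',o,degrees=True).as_matrix() if o.size==3 else None
    d=np.linalg.inv(K)@[px[0],px[1],1]; d=M@[d[0],-d[1],-d[2]]; p=np.array(cm['position'])
    return p+d*(z-p[2])/d[2]
def save(name,f,crop=None,s=1):
    im=camera(name)
    cv2.imwrite('pics/'+f,prep(im,crop,s)); return im
def prep(im,crop=None,s=1):
    if crop: im=im[crop[1]:crop[3],crop[0]:crop[2]]
    return cv2.resize(im,None,fx=s,fy=s,interpolation=cv2.INTER_CUBIC)[:,:,::-1]
E
python3 - <<'E'
from h import *
print(observe()); print(pinch_z)
for c in ['scene','side','wrist']:
    print(c,camera_model(c)); save(c,c+'0.png',s=1.5)
T=dict(wax_cake_center=.009,gum_bar_center=.006,felt_disc_center=.005,amber_pot_center=.027,wide_dish=0,narrow_dish=0,small_round_dish=0,large_round_dish=0,pumice=0,metal_cup=0)
for c in ['scene','side']:
    for t,z in T.items():
        for r in place_of(c,t)[:3]: print(c,t,round(r['p'],2),np.round(r['point'],1),np.round(ray(c,r['point'],z),3))
E
```

```text
{'t': 0.0, 'joint_pos': array([-74.55163112,  30.77606269,  -0.25518007,  88.16898013,
         0.14884966,  61.15081926,  -4.07764202]), 'qvel': array([ 0.0667726 , -0.06848903,  0.02787426,  0.05500871,  0.03638785,
       -0.00801922, -0.02267929]), 'joint_efforts': array([-4.84041573e-05, -5.70997095e+01,  9.90814157e-01, -2.51596498e+01,
       -5.61873824e-02,  1.79926754e-02,  1.68826400e-04]), 'position': array([0.21401594, 0.613127  , 0.23786683]), 'eef_rot': array([1.79993521e+02, 9.53105499e-02, 7.07652666e+01]), 'ft_force': array([ 0.78592034,  0.02282997, -0.35807306]), 'ft_torque': array([ 0.01256524, -0.0078731 , -0.03307066]), 'gripper_width': 0.9937313321789565}
0.0187
scene {'intrinsics': array([[354.88665863,   0.        , 257.29988672],
       [  0.        , 354.88665863, 189.7681818 ],
       [  0.        ,   0.        ,   1.        ]]), 'position': array([-0.25094227, -0.34984903,  0.63749739]), 'orientation': array([ 53.56023463,   0.40544063, -62.15640273])}
side {'intrinsics': array([[386.75818168,   0.        , 253.10546601],
       [  0.        , 386.758181
[... 1029 characters left out ...]
56 0.   ]
side wax_cake_center 0.87 [227.5 304.3] [0.473 0.398 0.009]
side gum_bar_center 0.5 [198.1 245.5] [0.591 0.211 0.006]
side gum_bar_center 0.46 [280.8 247.1] [0.393 0.181 0.006]
side gum_bar_center 0.44 [234.8 244.2] [0.505 0.189 0.006]
side felt_disc_center 0.4 [234.  278.2] [0.479 0.314 0.005]
side wide_dish 0.67 [287.6 271.2] [0.368 0.263 0.   ]
side narrow_dish 0.59 [291.1 181.9] [ 0.402 -0.21   0.   ]
side large_round_dish 0.6 [181.4 296.4] [0.573 0.384 0.   ]
side large_round_dish 0.17 [286.3 299.5] [0.362 0.354 0.   ]
side pumice 0.46 [301.9 172.4] [ 0.372 -0.296  0.   ]
side metal_cup 0.59 [274.5 222.4] [0.423 0.059 0.   ]
side metal_cup 0.3 [186.8 260.3] [0.601 0.265 0.   ]
```

View pics/scene0.png

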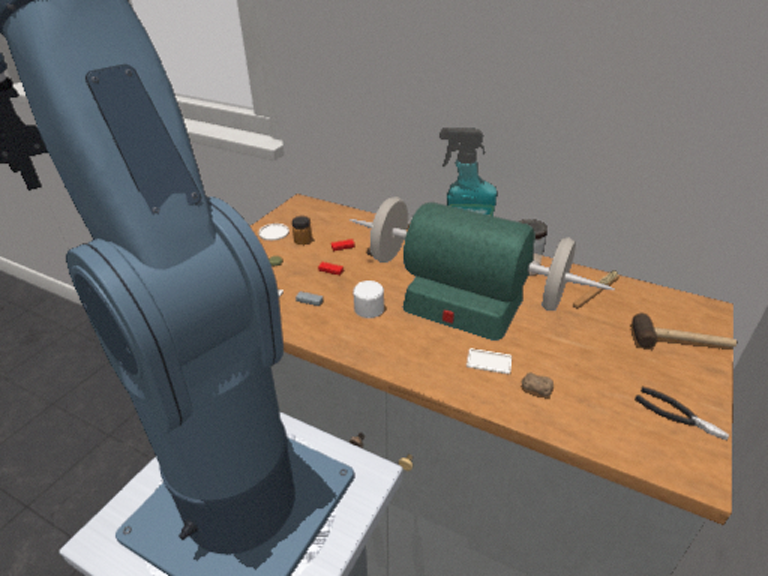

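View pics/side0.png

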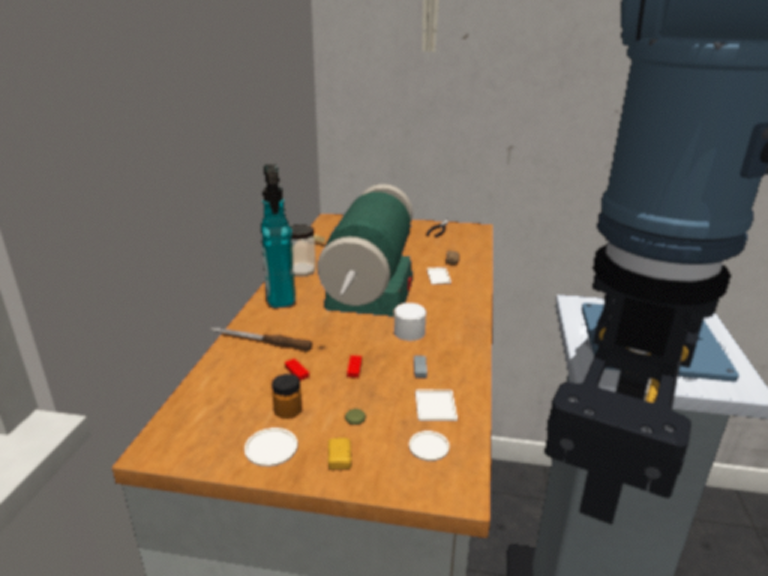

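The side view shows, in its native pixels (the displayed picture is 1.5x):
- **Supplies:** wax (227,303), felt (237,277), pot (191,265) and the grey bar (280,245).
- **Look-alikes:** red bars at (236,244) and (198,246). Only the bar at (280,245) is grey, so it is the one meant.
- **Dishes:** large round (181,297), small round (286,297), wide (290,270) and narrow (292,183).
- **Not to be moved:** cup (273,214) and pumice (302,172).

I'll go above the cluster for a close wrist look.

```bash
cat >> h.py <<'E'
def go(x,y,z,yaw):
    "print the shift (mm) and turn (deg) to reach the world TCP pose pointing down"
    s=observe(); C=R.from_euler('xyz',s['eef_rot'],degrees=True); D=R.from_euler('xyz',[180,0,yaw],degrees=True)
    d=C.inv().apply(np.array([x,y,z])-s['position'])*1000
    print('go',(x,y,z,yaw),'xyz',np.round(d,1),'rot',np.round((C.inv()*D).as_rotvec(degrees=True),1))
E
python3 -c "
from h import *
go(.44,.28,.33,70.8)"
```

```text
go (0.44, 0.28, 0.33, 70.8) xyz [-240.6  323.2  -91.3] rot [ 0. -0. -0.]
```

{"name": "play_rows", "arguments": {
  "rotation": [
    [0,0,0],
    [0,0,0],
    [0,0,0],
    [0,0,0],
    [0,0,0],
    [0,0,0],
    [0,0,0],
    [0,0,0]
  ],
  "xyz": [
    [-30,40,-40],
    [-60,80,-91],
    [-100,130,-91],
    [-130,175,-91],
    [-165,220,-91],
    [-200,268,-91],
    [-240,323,-91],
    [-240,323,-91]
  ],
  "gripper": [1,1,1,1,1,1,1,1]
}}

```text
t: 1.95
position: [0.424, 0.3036, 0.3298]
eef_rot: [180.0, -0.0, 70.8]
ft_force: [0.8, 1.4, -1.0]
gripper_width: 0.997
```

{"name": "play_rows", "arguments": {
  "rotation": [
    [0,0,0],
    [0,0,0],
    [0,0,0]
  ],
  "xyz": [
    [0,0,0],
    [0,0,0],
    [0,0,0]
  ],
  "gripper": [1,1,1]
}}

```text
t: 2.25
position: [0.4232, 0.3048, 0.3298]
eef_rot: [-180.0, -0.1, 70.9]
ft_force: [-0.7, 1.0, -0.0]
gripper_width: 0.999
```

```bash
cat >> h.py <<'E'
T=dict(wax_cake_center=.009,gum_bar_center=.006,felt_disc_center=.005,amber_pot_center=.027,wide_dish=0,narrow_dish=0,small_round_dish=0,large_round_dish=0,pumice=0,metal_cup=0)
TOP=dict(wax_cake_center=.018,gum_bar_center=.012,felt_disc_center=.010,amber_pot_center=.054,wide_dish=.0055,narrow_dish=.0055,small_round_dish=.0055,large_round_dish=.0055,pumice=.015,metal_cup=.048)
def survey(names,f,n=2,crop=None,s=1.5):
    print(np.round(observe()['position'],4)); cm=camera_model('wrist'); im=save('wrist',f,crop,s)
    for t in names:
        for r in place_of('wrist',t)[:n]: print(t,'P',round(r['p'],2),np.round(r['point']),np.round(ray('wrist',r['point'],T[t],cm),4)[:2])
        for r in regions_of('wrist',t)[:n]:
            c=max(cv2.findContours(r['mask'].astype(np.uint8),cv2.RETR_EXTERNAL,cv2.CHAIN_APPROX_NONE)[0],key=cv2.contourArea)[:,0]
            w=np.array([ray('wrist',p,TOP[t],cm)[:2] for p in c])
            b=cv2.minAreaRect((w*1000).astype(np.float32)); col=im[r['mask']].mean(0)
            q=cv2.boxPoints(b); e=[q[1]-q[0],q[2]-q[1]]; e=max(e,key=np.linalg.norm)
            print(t,'M',round(r['p'],2),'px',np.round(r['rect']),'c',np.round(b[0]),'size',np.round(b[1]),'long axis yaw',round(np.degrees(np.arctan2(e[1],e[0]))%180),'rgb',np.round(col))
E
python3 -c "
from h import *
survey(T,'w1.png')"
```

```text
[0.4232 0.3048 0.3298]
wax_cake_center P 0.73 [317. 166.] [0.4789 0.3907]
wax_cake_center P 0.29 [288. 229.] [0.5785 0.3043]
wax_cake_center M 0.7 px [316. 166.  30.  25.] c [475. 388.] size [32. 44.] long axis yaw 106 rgb [208. 166.  81.]
wax_cake_center M 0.29 px [275. 111.  33.  31.] c [362. 345.] size [51. 50.] long axis yaw 71 rgb [250. 248. 246.]
gum_bar_center P 0.78 [179. 164.] [0.3943 0.1606]
gum_bar_center P 0.66 [248. 249.] [0.5966 0.2163]
gum_bar_center M 0.76 px [182. 165.  25.  23.] c [395. 166.] size [20. 52.] long axis yaw 97 rgb [90. 92. 93.]
gum_bar_center M 0.68 px [213. 212.  30.  18.] c [501. 184.] size [23. 51.] long axis yaw 96 rgb [216.  52.  46.]
felt_disc_center P 0.54 [272. 178.] [0.4743 0.3085]
felt_disc_center M 0.64 px [270. 179.  11.  14.] c [473. 306.] size [29. 28.] long axis yaw 71 rgb [78. 78. 54.]
amber_pot_center P 0.68 [287. 234.] [0.5794 0.3007]
amber_pot_center M 0.88 px [290. 233.  30.  31.] c [563. 306.] size [40. 61.] long axis yaw 174 rgb [72. 59. 46.]
wide_dish P 0.64 [223. 130.] [0.3662 0.2549]
wide_dish M 0.66 px [222. 129.  46.  42.] c [363. 255.] size [58. 69.] long axis yaw 101 rgb [230. 227. 223.]
narrow_dish P 0.56 [ 13. 226.] [ 0.4028 -0.1984]
narrow_dish M 0.82 px [ 14. 223.  28.  33.] c [ 397. -198.] size [44. 77.] long axis yaw 105 rgb [237. 233. 227.]
small_round_dish P 0.95 [275. 109.] [0.3627 0.3502]
small_round_dish M 0.64 px [274. 112.  34.  31.] c [363. 346.] size [52. 52.] long axis yaw 118 rgb [250. 249. 247.]
large_round_dish P 0.88 [326. 210.] [0.5685 0.3846]
large_round_dish M 0.71 px [327. 212.  43.  36.] c [572. 386.] size [70. 70.] long axis yaw 74 rgb [243. 239. 234.]
metal_cup P 0.95 [138. 199.] [0.4315 0.0563]
metal_cup M 0.88 px [128. 205.  44.  38.] c [426.  64.] size [55. 78.] long axis yaw 102 rgb [200. 198. 197.]
```

View pics/w1.png

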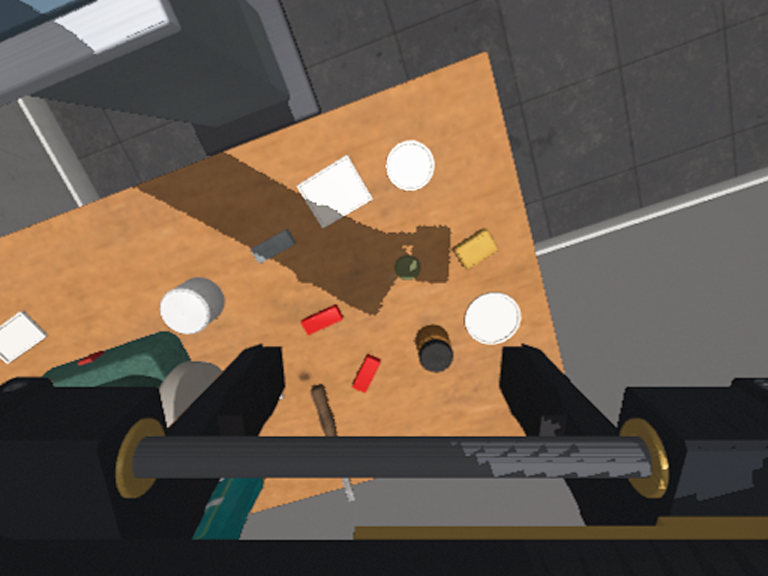

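The wrist view confirms the layout; display pixels are wax (475,248), grey bar (275,245), felt (407,266), pot (434,345), and red bars (322,320) and (366,373). The grey one (rgb 90/92/93) is the gum bar, not the red ones. I'll start with the wax: hover over it and look close.

```bash
python3 -c "
from h import *
go(.476,.388,.12,16)"
```

```text
go (0.476, 0.388, 0.12, 16) xyz [ 96.8  21.2 209.9] rot [-0.  -0.1 54.8]
```

{"name": "play_rows", "arguments": {
  "rotation": [
    [0,0,8],
    [0,0,16],
    [0,0,24],
    [0,0,32],
    [0,0,40],
    [0,0,48],
    [0,0,55],
    [0,0,55]
  ],
  "xyz": [
    [14,3,30],
    [28,6,60],
    [42,9,90],
    [56,12,120],
    [70,15,150],
    [84,18,180],
    [97,21,210],
    [97,21,210]
  ],
  "gripper": [0.65,0.65,0.65,0.65,0.65,0.65,0.65,0.65]
}}

```text
t: 4.1
position: [0.4738, 0.3882, 0.1157]
eef_rot: [179.9, 0.3, 15.8]
ft_force: [-0.3, -0.0, -0.6]
gripper_width: 0.654
```

```bash
python3 -c "
from h import *
survey(['wax_cake_center','felt_disc_center','large_round_dish','amber_pot_center'],'w2.png',1)
print(observe()['eef_rot'])"
```

```text
[0.4738 0.3882 0.1157]
wax_cake_center P 0.78 [267. 187.] [0.4783 0.3912]
wax_cake_center M 0.61 px [264. 189.  32.  48.] c [475. 391.] size [30. 47.] long axis yaw 104 rgb [144. 114.  55.]
felt_disc_center P 0.63 [242. 258.] [0.4742 0.304 ]
felt_disc_center M 0.85 px [241. 256.  24.  24.] c [473. 309.] size [30. 30.] long axis yaw 127 rgb [67. 68. 47.]
large_round_dish P 0.97 [353. 212.] [0.5737 0.3872]
large_round_dish M 0.6 px [352. 213.  69.  66.] c [572. 388.] size [66. 70.] long axis yaw 158 rgb [196. 192. 187.]
amber_pot_center M 0.67 px [328. 300.  38.  54.] c [539. 327.] size [ 7. 18.] long axis yaw 125 rgb [87. 68. 50.]
[-1.79914792e+02 -1.21740463e-01  1.57750282e+01]
```

View pics/w2.png

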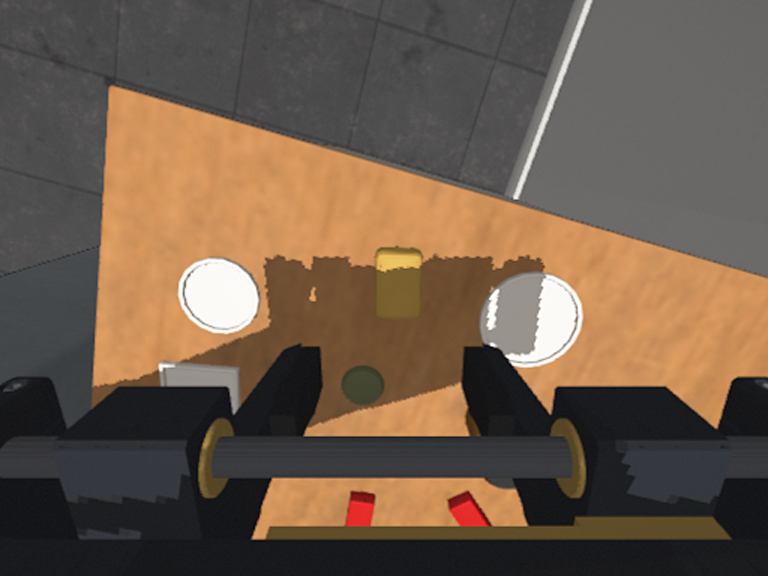

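The wrist view shows the wax at display (398,283), square to the jaws, with the felt at (363,385). The measurements agree on about (0.4755, 0.390). I'll grip it with the tips 5 mm up so they clear the dish rim at release.

{"name": "play_rows", "arguments": {
  "rotation": [
    [0,0,0],
    [0,0,0],
    [0,0,0],
    [0,0,0],
    [0,0,0],
    [0,0,0],
    [0,0,0],
    [0,0,0]
  ],
  "xyz": [
    [2,-1,40],
    [2,-1,75],
    [2,-1,95],
    [2,-1,106],
    [2,-1,111],
    [2,-1,111],
    [2,-1,111],
    [2,-1,111]
  ],
  "gripper": [0.65,0.65,0.65,0.65,0.65,0.65,0.2,0.2],
  "force": 15
}}

```text
t: 5.35
position: [0.4788, 0.3907, 0.0112]
eef_rot: [-179.9, -0.2, 15.8]
ft_force: [-0.1, 0.5, 0.4]
gripper_width: 0.495
```

{"name": "play_rows", "arguments": {
  "rotation": [
    [0,0,0],
    [0,0,0],
    [0,0,0],
    [0,0,0]
  ],
  "xyz": [
    [0,0,0],
    [0,0,0],
    [0,0,0],
    [0,0,0]
  ],
  "gripper": [0.2,0.2,0.2,0.2]
}}

```text
t: 5.75
position: [0.4792, 0.3911, 0.012]
eef_rot: [-179.8, -0.3, 15.8]
ft_force: [-0.7, -0.8, 6.1]
gripper_width: 0.331
```

```bash
python3 -c "
from h import *
go(.364,.254,.10,11)"
```

```text
go (0.364, 0.254, 0.1, 11) xyz [-147.7  100.4  -89. ] rot [-0.2 -0.3  4.8]
```

Gripped too high: z is 0.012 and the width of 29 mm suggests the rounded edge. I'll open, go lower and regrip.

{"name": "play_rows", "arguments": {
  "rotation": [
    [0,0,0],
    [0,0,0],
    [0,0,0],
    [0,0,0],
    [0,0,0],
    [0,0,0],
    [0,0,0]
  ],
  "xyz": [
    [0,0,-2],
    [-1.5,-0.5,0],
    [-3,-1,3],
    [-3,-1,7],
    [-3,-1,7],
    [-3,-1,7],
    [-3,-1,7]
  ],
  "gripper": [0.6,0.6,0.6,0.6,0.6,0.6,0.6]
}}

```text
t: 6.45
position: [0.4762, 0.3913, 0.0049]
eef_rot: [-179.8, -0.3, 15.8]
ft_force: [-0.1, 0.2, 0.4]
gripper_width: 0.597
```

```bash
python3 -c "
from h import *
s=observe();print(s['position'],s['eef_rot'],s['ft_force'],s['gripper_width'])
cm=camera_model('wrist');survey(['wax_cake_center'],'w3.png',1)
print(observe()['position'],observe()['t'])
go(.4755,.39,.005,15)"
```

```text
[0.47617453 0.39125571 0.00490697] [-179.83322104   -0.27742558   15.77424545] [-0.13732254  0.17090726  0.42092086] 0.5968683632937293
[0.4762 0.3913 0.0049]
wax_cake_center P 0.89 [265. 247.] [0.4779 0.3903]
wax_cake_center M 0.82 px [264. 248.  53.  78.] c [477. 394.] size [29. 49.] long axis yaw 106 rgb [129. 101.  49.]
[0.47622313 0.39134551 0.00506375] 6.6
go (0.4755, 0.39, 0.005, 15) xyz [-1.1  1.1  0.1] rot [-0.2 -0.3  0.8]
```

{"name": "play_rows", "arguments": {
  "rotation": [
    [0,0,0],
    [0,0,0],
    [0,0,0],
    [0,0,0],
    [0,0,0]
  ],
  "xyz": [
    [0,0,0],
    [0,0,0],
    [0,0,0],
    [0,0,0],
    [0,0,0]
  ],
  "gripper": [0.2,0.2,0.2,0.2,0.2],
  "force": 15
}}

```text
t: 7.1
position: [0.4763, 0.3914, 0.0051]
eef_rot: [-179.8, -0.3, 15.8]
ft_force: [-0.9, 0.2, 0.7]
gripper_width: 0.338
```

```bash
python3 -c "
from h import *
go(.364,.254,.10,11)"
```

```text
go (0.364, 0.254, 0.1, 11) xyz [-144.9  101.4  -96. ] rot [-0.2 -0.3  4.8]
```

{"name": "play_rows", "arguments": {
  "rotation": [
    [0,0,0],
    [0,0,0],
    [0,0,2],
    [0,0,4],
    [0,0,5],
    [0,0,5],
    [0,0,5],
    [0,0,5]
  ],
  "xyz": [
    [0,0,-40],
    [-5,3,-80],
    [-40,28,-96],
    [-75,52,-96],
    [-110,77,-96],
    [-145,101,-96],
    [-145,101,-96],
    [-145,101,-96]
  ],
  "gripper": [0.2,0.2,0.2,0.2,0.2,0.2,0.2,0.2]
}}

```text
t: 7.9
position: [0.3637, 0.2542, 0.1003]
eef_rot: [-179.8, -0.3, 10.7]
ft_force: [1.6, 0.7, -0.5]
gripper_width: 0.334
```

```bash
python3 -c "
from h import *
survey(['wide_dish','small_round_dish','gum_bar_center','felt_disc_center'],'w4.png',1)
s=observe();print(s['eef_rot'],s['gripper_width'])"
```

```text
[0.3637 0.2542 0.1003]
wide_dish P 0.98 [260. 192.] [0.3627 0.2529]
wide_dish M 0.92 px [258. 190.  60.  66.] c [361. 256.] size [56. 68.] long axis yaw 101 rgb [196. 191. 186.]
small_round_dish P 0.73 [280.  91.] [0.3623 0.3465]
small_round_dish M 0.79 px [282.  92.  65.  66.] c [362. 346.] size [53. 52.] long axis yaw 11 rgb [250. 249. 246.]
gum_bar_center P 0.56 [471. 274.] [0.5973 0.2079]
gum_bar_center M 0.57 px [465. 271.  32.  39.] c [585. 213.] size [23. 55.] long axis yaw 136 rgb [197.  41.  38.]
felt_disc_center P 0.6 [390. 160.] [0.4732 0.3073]
felt_disc_center M 0.58 px [389. 160.  29.  34.] c [471. 307.] size [30. 30.] long axis yaw 39 rgb [130. 131.  91.]
[-179.7966545    -0.29078594   10.78566541] 0.339476063632277
```

View pics/w4.png

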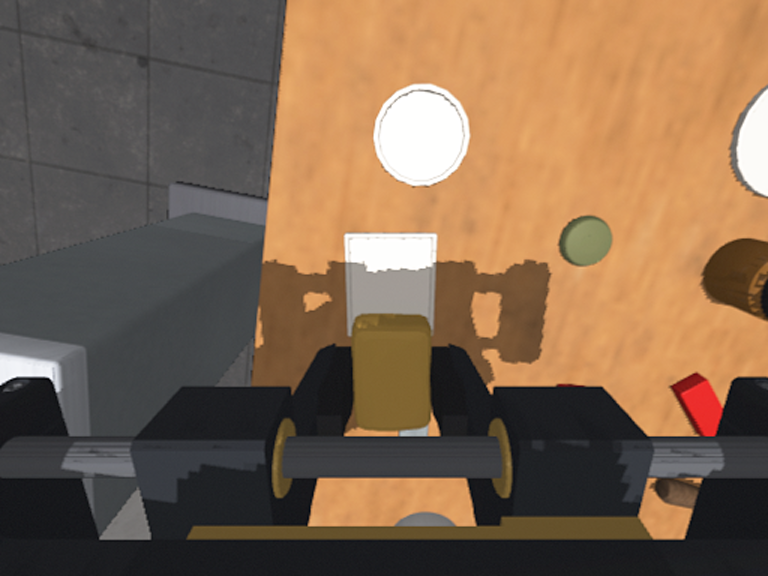

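The wax is held square between the jaws at display (392,370) and the wide dish sits straight below it at (390,285), so I'll lower it.

{"name": "play_rows", "arguments": {
  "rotation": [
    [0,0,0],
    [0,0,0],
    [0,0,0],
    [0,0,0],
    [0,0,0],
    [0,0,0],
    [0,0,0],
    [0,0,0]
  ],
  "xyz": [
    [-1,0,40],
    [-1.5,0,70],
    [-1.5,0,82],
    [-1.5,0,88],
    [-1.5,0,92.5],
    [-1.5,0,92.5],
    [-1.5,0,92.5],
    [-1.5,0,92.5]
  ],
  "gripper": [0.2,0.2,0.2,0.2,0.2,0.2,0.2,0.2]
}}

```text
t: 9.15
position: [0.3635, 0.2551, 0.0082]
eef_rot: [-179.8, -0.4, 10.8]
ft_force: [-0.6, 0.1, -1.6]
gripper_width: 0.335
```

{"name": "play_rows", "arguments": {
  "rotation": [
    [0,0,0],
    [0,0,0],
    [0,0,0],
    [0,0,0],
    [0,0,0],
    [0,0,0],
    [0,0,0],
    [0,0,0]
  ],
  "xyz": [
    [0,0,0.5],
    [0,0,0.5],
    [0,0,0.5],
    [0,0,0.5],
    [0,0,-20],
    [0,0,-60],
    [0,0,-95],
    [0,0,-95]
  ],
  "gripper": [0.6,0.6,0.6,0.6,0.6,0.6,0.6,0.6]
}}

```text
t: 9.95
position: [0.3649, 0.2562, 0.1066]
eef_rot: [-179.5, -0.7, 10.8]
ft_force: [0.6, 0.0, -0.0]
gripper_width: 0.598
```

```bash
python3 -c "
from h import *
survey(['wide_dish','wax_cake_center'],'w5.png',1)
s=observe();print(s['eef_rot'],s['gripper_width'])
go(.473,.307,.10,20);go(.4735,.307,.005,20)"
```

```text
[0.3649 0.2562 0.1066]
wide_dish M 0.59 px [257. 190.  62.  66.] c [361. 256.] size [57. 69.] long axis yaw 99 rgb [196. 191. 186.]
wax_cake_center P 0.95 [259. 195.] [0.3637 0.2536]
wax_cake_center M 0.87 px [257. 197.  30.  48.] c [362. 256.] size [29. 47.] long axis yaw 101 rgb [145. 115.  56.]
[-179.82110922   -0.25871839   10.79604136] 0.5986207834671894
go (0.473, 0.307, 0.1, 20) xyz [118.7 -31.2   2.8] rot [-0.2 -0.3 -9.2]
go (0.4735, 0.307, 0.005, 20) xyz [118.8 -30.8  97.8] rot [-0.2 -0.3 -9.2]
```

The wax is centred in the dish. Next is the felt disc.

{"name": "play_rows", "arguments": {
  "rotation": [
    [0,0,-3],
    [0,0,-6],
    [0,0,-9],
    [0,0,-9],
    [0,0,-9],
    [0,0,-9],
    [0,0,-9],
    [0,0,-9]
  ],
  "xyz": [
    [35,-9,0],
    [75,-20,2],
    [119,-31,10],
    [119,-31,40],
    [119,-31,65],
    [119,-31,65],
    [119,-31,65],
    [119,-31,65]
  ],
  "gripper": [0.6,0.6,0.6,0.6,0.6,0.6,0.6,0.6]
}}

```text
t: 11.0
position: [0.4739, 0.3073, 0.0386]
eef_rot: [-179.9, -0.3, 19.8]
ft_force: [-0.4, -0.4, 0.5]
gripper_width: 0.6
```

```bash
python3 -c "
from h import *
survey(['felt_disc_center','wax_cake_center'],'w6.png',1)
go(.4735,.307,.005,20)"
```

```text
[0.4739 0.3073 0.0386]
felt_disc_center P 0.91 [261. 220.] [0.4737 0.3071]
felt_disc_center M 0.73 px [260. 222.  38.  41.] c [472. 308.] size [30. 30.] long axis yaw 110 rgb [59. 59. 41.]
wax_cake_center P 0.78 [ 91. 241.] [0.3613 0.251 ]
wax_cake_center M 0.61 px [ 89. 239.  56.  60.] c [364. 258.] size [36. 50.] long axis yaw 99 rgb [160. 125.  60.]
go (0.4735, 0.307, 0.005, 20) xyz [-0.7  0.5 33.7] rot [-0.2 -0.4 -0.2]
```

{"name": "play_rows", "arguments": {
  "rotation": [
    [0,0,0],
    [0,0,0],
    [0,0,0],
    [0,0,0],
    [0,0,0],
    [0,0,0]
  ],
  "xyz": [
    [-0.7,0,15],
    [-0.7,0,28],
    [-0.7,0,34],
    [-0.7,0,34],
    [-0.7,0,34],
    [-0.7,0,34]
  ],
  "gripper": [0.6,0.6,0.6,0.6,0.6,0.6]
}}

```text
t: 11.85
position: [0.4737, 0.3075, 0.0049]
eef_rot: [-179.8, -0.4, 19.8]
ft_force: [-0.2, 0.5, 0.2]
gripper_width: 0.601
```

{"name": "play_rows", "arguments": {
  "rotation": [
    [0,0,0],
    [0,0,0],
    [0,0,0],
    [0,0,0],
    [0,0,0],
    [0,0,0]
  ],
  "xyz": [
    [0,0,0],
    [0,0,0],
    [0,0,0],
    [0,0,0],
    [0,0,0],
    [0,0,0]
  ],
  "gripper": [0.2,0.2,0.2,0.2,0.2,0.2],
  "force": 10
}}

```text
t: 12.45
position: [0.4738, 0.3077, 0.0051]
eef_rot: [-179.8, -0.4, 19.8]
ft_force: [-1.0, -0.3, 2.6]
gripper_width: 0.347
```

```bash
python3 -c "
from h import *
go(.362,.347,.07,20)"
```

```text
go (0.362, 0.347, 0.07, 20) xyz [-91.4 -75.1 -65.3] rot [-0.2 -0.4 -0.2]
```

{"name": "play_rows", "arguments": {
  "rotation": [
    [0,0,0],
    [0,0,0],
    [0,0,0],
    [0,0,0],
    [0,0,0],
    [0,0,0],
    [0,0,0],
    [0,0,0]
  ],
  "xyz": [
    [0,0,-30],
    [0,0,-60],
    [-30,-25,-65],
    [-60,-50,-65],
    [-91,-75,-65],
    [-91,-75,-65],
    [-91,-75,-65],
    [-91,-75,-65]
  ],
  "gripper": [0.2,0.2,0.2,0.2,0.2,0.2,0.2,0.2]
}}

```text
t: 13.25
position: [0.3636, 0.3466, 0.0698]
eef_rot: [-179.8, -0.5, 19.7]
ft_force: [-0.2, -0.0, -0.6]
gripper_width: 0.348
```

```bash
python3 -c "
from h import *
survey(['small_round_dish','felt_disc_center'],'w7.png',1)
go(.362,.347,.008,20)"
```

```text
[0.3636 0.3466 0.0698]
small_round_dish P 0.98 [263. 206.] [0.366  0.3443]
small_round_dish M 0.62 px [260. 200.  64.  52.] c [361. 349.] size [52. 46.] long axis yaw 20 rgb [181. 177. 171.]
felt_disc_center P 0.96 [265. 245.] [0.3796 0.3116]
felt_disc_center M 0.91 px [258. 243.  49.  48.] c [374. 314.] size [42. 44.] long axis yaw 109 rgb [74. 75. 52.]
go (0.362, 0.347, 0.008, 20) xyz [-1.5 -0.6 61.6] rot [-0.2 -0.4 -0.3]
```

View pics/w7.png

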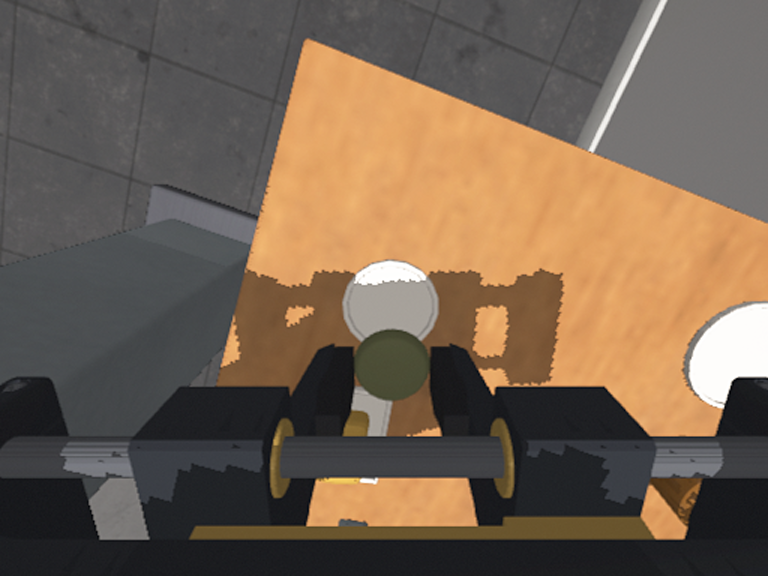

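The felt is held flat at display (392,365) over the small dish at (391,305). Lower it and release.

{"name": "play_rows", "arguments": {
  "rotation": [
    [0,0,0],
    [0,0,0],
    [0,0,0],
    [0,0,0],
    [0,0,0],
    [0,0,0],
    [0,0,0]
  ],
  "xyz": [
    [-1,0,30],
    [-1,0,48],
    [-1,0,57],
    [-1,0,62],
    [-1,0,62],
    [-1,0,62],
    [-1,0,62]
  ],
  "gripper": [0.2,0.2,0.2,0.2,0.2,0.2,0.2]
}}

```text
t: 14.2
position: [0.3631, 0.3469, 0.0083]
eef_rot: [-179.8, -0.5, 19.7]
ft_force: [0.4, 0.1, 0.1]
gripper_width: 0.346
```

{"name": "play_rows", "arguments": {
  "rotation": [
    [0,0,0],
    [0,0,0],
    [0,0,0],
    [0,0,0],
    [0,0,0],
    [0,0,0],
    [0,0,0],
    [0,0,0]
  ],
  "xyz": [
    [0,0,0],
    [0,0,0],
    [0,0,0],
    [0,0,0],
    [0,0,-20],
    [0,0,-60],
    [0,0,-95],
    [0,0,-95]
  ],
  "gripper": [0.6,0.6,0.6,0.6,0.6,0.6,0.6,0.6]
}}

```text
t: 15.0
position: [0.3645, 0.3483, 0.107]
eef_rot: [-179.6, -0.8, 19.7]
ft_force: [-1.0, -0.2, 0.2]
gripper_width: 0.601
```

```bash
python3 -c "
from h import *
survey(['small_round_dish','felt_disc_center','wide_dish','wax_cake_center','amber_pot_center','gum_bar_center'],'w8.png',1)
go(.395,.165,.10,7)"
```

```text
[0.3645 0.3483 0.107 ]
small_round_dish P 0.7 [262. 192.] [0.3666 0.3467]
small_round_dish M 0.97 px [258. 193.  59.  50.] c [363. 346.] size [53. 54.] long axis yaw 154 rgb [188. 183. 178.]
felt_disc_center P 0.64 [258. 197.] [0.3645 0.3419]
felt_disc_center M 0.9 px [254. 195.  28.  29.] c [362. 346.] size [31. 30.] long axis yaw 65 rgb [79. 80. 58.]
wide_dish P 0.75 [260. 191.] [0.3647 0.3467]
wide_dish M 0.97 px [233. 268.  54.  52.] c [367. 263.] size [44. 60.] long axis yaw 101 rgb [170. 165. 158.]
wax_cake_center P 0.67 [230. 275.] [0.3656 0.2516]
wax_cake_center M 0.9 px [228. 274.  33.  41.] c [362. 259.] size [31. 47.] long axis yaw 100 rgb [128. 102.  52.]
gum_bar_center P 0.87 [324. 351.] [0.5048 0.185 ]
gum_bar_center M 0.82 px [233. 337.  18.  32.] c [393. 177.] size [21. 43.] long axis yaw 99 rgb [159. 164. 165.]
go (0.395, 0.165, 0.1, 7) xyz [-30.4 181.6   2.2] rot [-0.2 -0.4 12.7]
```

Wax and felt are both seated in their dishes. Now the grey bar.

{"name": "play_rows", "arguments": {
  "rotation": [
    [0,0,3],
    [0,0,6],
    [0,0,9],
    [0,0,12.7],
    [0,0,12.7],
    [0,0,12.7],
    [0,0,12.7],
    [0,0,12.7]
  ],
  "xyz": [
    [-7,40,0],
    [-14,80,0],
    [-22,125,5],
    [-30,165,15],
    [-30,182,40],
    [-30,182,50],
    [-30,182,50],
    [-30,182,50]
  ],
  "gripper": [0.5,0.5,0.5,0.5,0.5,0.5,0.5,0.5]
}}

```text
t: 16.45
position: [0.3958, 0.1664, 0.0524]
eef_rot: [-179.7, -0.4, 7.1]
ft_force: [-0.7, 0.3, 0.2]
gripper_width: 0.502
```

```bash
python3 -c "
from h import *
survey(['gum_bar_center'],'w9.png',2)
go(.395,.165,.0045,7)"
```

```text
[0.3958 0.1664 0.0524]
gum_bar_center P 0.87 [260. 215.] [0.3951 0.1647]
gum_bar_center P 0.79 [404. 207.] [0.5046 0.1845]
gum_bar_center M 0.7 px [225.  85.  51.  74.] c [362. 254.] size [31. 46.] long axis yaw 101 rgb [225. 184.  92.]
gum_bar_center M 0.68 px [260. 217.  27.  68.] c [395. 166.] size [21. 54.] long axis yaw 98 rgb [96. 98. 98.]
go (0.395, 0.165, 0.0045, 7) xyz [-1.7  1.6 48.3] rot [-0.3 -0.5  0.1]
```

View pics/w9.png

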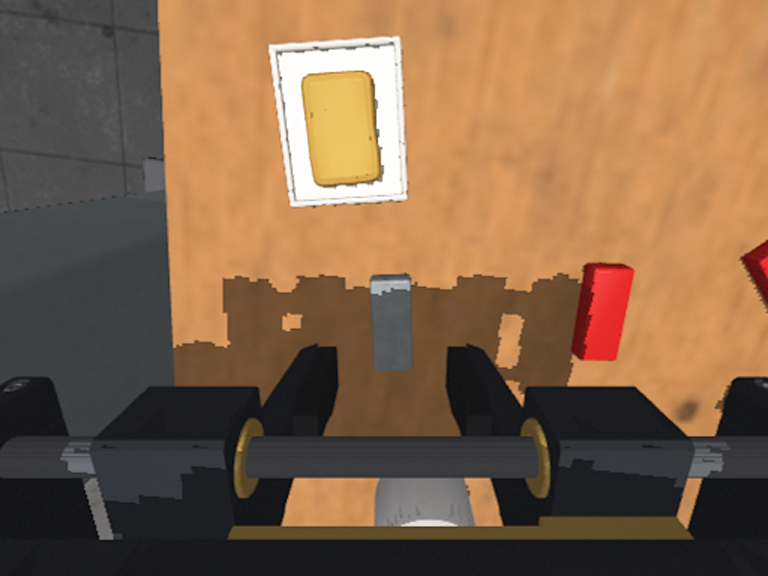

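The picture shows the grey bar at display (391,322) between the jaws and a red look-alike at (603,312), which I leave alone. The wax lies well inside its dish at (340,125). Grip the grey bar.

{"name": "play_rows", "arguments": {
  "rotation": [
    [0,0,0],
    [0,0,0],
    [0,0,0],
    [0,0,0],
    [0,0,0],
    [0,0,0],
    [0,0,0]
  ],
  "xyz": [
    [-1,1,25],
    [-1,1,40],
    [-1,1,48],
    [-1,1,48],
    [-1,1,48],
    [-1,1,48],
    [-1,1,48]
  ],
  "gripper": [0.5,0.5,0.5,0.5,0.5,0.5,0.5]
}}

```text
t: 17.3
position: [0.396, 0.1659, 0.0054]
eef_rot: [-179.6, -0.5, 7.1]
ft_force: [0.1, -0.4, 0.1]
gripper_width: 0.5
```

{"name": "play_rows", "arguments": {
  "rotation": [
    [0,0,0],
    [0,0,0],
    [0,0,0],
    [0,0,0],
    [0,0,0],
    [0,0,0],
    [0,0,0]
  ],
  "xyz": [
    [0,0,0],
    [0,0,0],
    [0,0,0],
    [0,0,0],
    [0,0,0],
    [0,0,0],
    [0,0,0]
  ],
  "gripper": [0.1,0.1,0.1,0.1,0.1,0.1,0.1],
  "force": 15
}}

```text
t: 18.0
position: [0.3961, 0.1659, 0.0054]
eef_rot: [-179.6, -0.5, 7.1]
ft_force: [-0.6, -0.2, 3.8]
gripper_width: 0.222
```

{"name": "play_rows", "arguments": {
  "rotation": [
    [0,0,0],
    [0,0,0],
    [0,0,0],
    [0,0,0],
    [0,0,0],
    [0,0,0],
    [0,0,0],
    [0,0,0]
  ],
  "xyz": [
    [0,0,-35],
    [0,0,-80],
    [0,0,-125],
    [0,0,-170],
    [10,0,-215],
    [20,0,-255],
    [40,0,-295],
    [40,0,-295]
  ],
  "gripper": [0.1,0.1,0.1,0.1,0.1,0.1,0.1,0.1]
}}

```text
t: 18.8
position: [0.4375, 0.17, 0.3057]
eef_rot: [-179.4, -1.1, 7.1]
ft_force: [0.7, -0.1, -0.8]
gripper_width: 0.218
```

```bash
python3 -c "
from h import *
survey(['narrow_dish','pumice'],'w10.png',1)
go(.45,0,.30,10);go(.398,-.203,.30,13);go(.398,-.203,.12,13)"
```

```text
[0.4375 0.17   0.3057]
narrow_dish P 0.64 [219. 328.] [ 0.4009 -0.2004]
narrow_dish M 0.49 px [225. 330.  11.  18.] c [ 412. -202.] size [21. 60.] long axis yaw 95 rgb [234. 229. 224.]
pumice P 0.33 [217. 327.] [ 0.3955 -0.1983]
go (0.45, 0, 0.3, 10) xyz [ -2.8 169.2  -1.7] rot [-0.3 -0.4 -2.9]
go (0.398, -0.203, 0.3, 13) xyz [-79.6 364.2  -3.1] rot [-0.3 -0.4 -5.9]
go (0.398, -0.203, 0.12, 13) xyz [-80.7 365.  176.9] rot [-0.3 -0.4 -5.9]
```

View pics/w10.png

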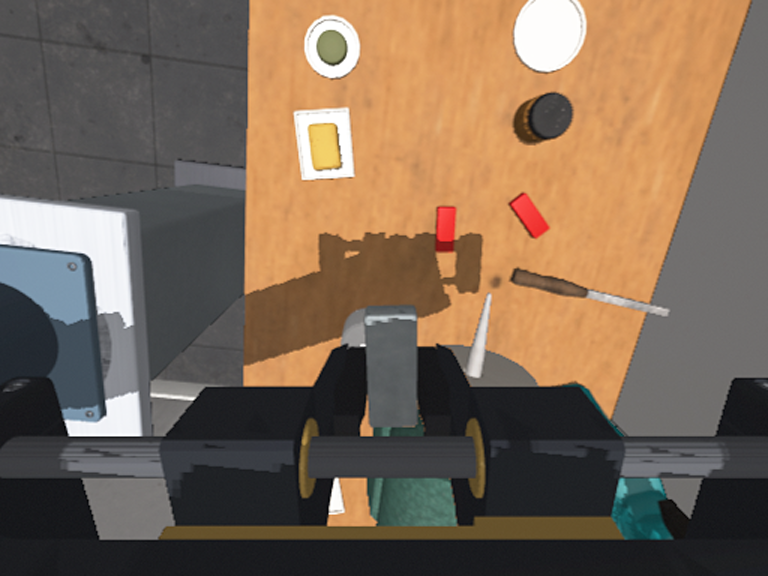

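The grey bar is held at display (391,368), and felt and wax sit well in their dishes. Carry it over at 0.30 m to the narrow dish.

{"name": "play_rows", "arguments": {
  "rotation": [
    [0,0,0],
    [0,0,-1],
    [0,0,-2],
    [0,0,-3],
    [0,0,-4],
    [0,0,-5],
    [0,0,-6],
    [0,0,-6]
  ],
  "xyz": [
    [-2,40,0],
    [-4,85,0],
    [-6,130,0],
    [-8,172,0],
    [-20,215,0],
    [-40,260,0],
    [-60,310,0],
    [-80,364,0]
  ],
  "gripper": [0.1,0.1,0.1,0.1,0.1,0.1,0.1,0.1]
}}

```text
t: 19.85
position: [0.3983, -0.1928, 0.2959]
eef_rot: [-179.7, -0.3, 13.2]
ft_force: [1.1, 0.2, -0.5]
gripper_width: 0.224
```

```bash
python3 -c "
from h import *
survey(['narrow_dish','pumice'],'w11.png',1)
go(.398,-.203,.15,13)"
```

```text
[ 0.3983 -0.1928  0.2959]
narrow_dish P 0.84 [259. 162.] [ 0.3979 -0.2037]
narrow_dish M 0.93 px [257. 160.  25.  41.] c [ 396. -200.] size [40. 72.] long axis yaw 104 rgb [188. 181. 174.]
pumice M 0.57 px [231. 208.  18.  26.] c [ 373. -285.] size [31. 48.] long axis yaw 93 rgb [165. 134. 105.]
go (0.398, -0.203, 0.15, 13) xyz [ -5.2  12.3 145.9] rot [-0.3 -0.3  0.1]
```

```bash
python3 -c "
from h import *
for p in [(270,200),(333,223),(346,200)]: print(p,ray('scene',p,0)[:2])
for p in [(248,207),(270,205),(260,186),(273,176)]: print(p,ray('side',p,0)[:2])
for p in [(372,183),(408,192)]: print(p,ray('scene',p,.12)[:2])
go(.397,-.202,.10,14)"
```

```text
(270, 200) [0.48306207 0.00117361]
(333, 223) [ 0.47092081 -0.19271507]
(346, 200) [ 0.58428595 -0.19472275]
(248, 207) [ 0.5102783  -0.01321648]
(270, 205) [ 0.44901879 -0.0372812 ]
(260, 186) [ 0.4985197  -0.15952072]
(273, 176) [ 0.46744052 -0.24613036]
(372, 183) [ 0.52444636 -0.26176622]
(408, 192) [ 0.52646396 -0.3478947 ]
go (0.397, -0.202, 0.1, 14) xyz [ -6.1  11.4 196. ] rot [-0.3 -0.3 -0.9]
```

View pics/w11.png

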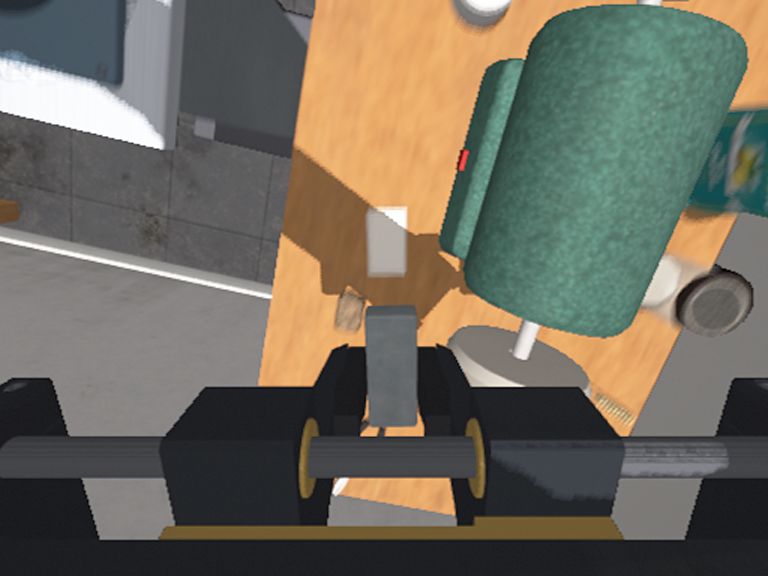

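```bash
python3 -c "
from h import *
for z in (.03,.05,.09,.12,.15,.2): print(z,[np.round(ray('wrist',p,z)[:2],3) for p in [(311,187),(333,133),(296,165),(320,45),(417,222)]], 'side', [np.round(ray('side',p,z)[:2],3) for p in [(273,130),(240,200),(253,200),(260,170)]],'scene',[np.round(ray('scene',p,z)[:2],3) for p in [(347,200),(354,150),(283,137)]])
im=camera('scene')
cv2.imwrite('pics/sc.png',prep(im,(210,60,450,280),3))"
```

```text
0.03 [array([ 0.489, -0.217]), array([ 0.497, -0.127]), array([ 0.456, -0.187]), array([ 0.443, -0.018]), array([ 0.68 , -0.235])] side [array([ 0.523, -0.667]), array([0.53 , 0.004]), array([ 0.494, -0.003]), array([ 0.509, -0.22 ])] scene [array([ 0.546, -0.204]), array([ 0.825, -0.147]), array([0.8  , 0.105])]
0.05 [array([ 0.484, -0.212]), array([ 0.492, -0.127]), array([ 0.452, -0.184]), array([ 0.44 , -0.023]), array([ 0.666, -0.229])] side [array([ 0.516, -0.604]), array([0.522, 0.042]), array([0.487, 0.035]), array([ 0.502, -0.174])] scene [array([ 0.52 , -0.209]), array([ 0.79 , -0.153]), array([0.766, 0.091])]
0.09 [array([ 0.473, -0.202]), array([ 0.48 , -0.125]), array([ 0.445, -0.177]), array([ 0.434, -0.032]), array([ 0.637, -0.218])] side [array([ 0.5  , -0.476]), array([0.506, 0.116]), array([0.474, 0.11 ]), array([ 0.487, -0.082])] scene [array([ 0.468, -0.219]), array([ 0.719, -0.167]), array([0.696, 0.061])]
0.12 [array([ 0.465, -0.194]), array([ 0.472, -0.124]), array([ 0.44 , -0.171]), array([ 0.43 , -0.039]), array([ 0.615, -0.209])] side [array([ 0.489, -0.381]), array([0.494, 0.172]), array([0.464, 0.167]), array([ 0.477, -0.012])] scene [array([ 0.428, -0.226]), array([ 0.666, -0.177]), array([0.645, 0.038])]
0.15 [array([ 0.457, -0.187]), array([ 0.463, -0.123]), array([ 0.434, -0.166]), array([ 0.425, -0.046]), array([ 0.593, -0.2  ])] side [array([ 0.477, -0.285]), array([0.482, 0.228]), array([0.454, 0.223]), array([0.466, 0.057])] scene [array([ 0.389, -0.233]), array([ 0.613, -0.187]), array([0.593, 0.016])]
0.2 [array([ 0.444, -0.174]), array([ 0.449, -0.122]), array([ 0.425, -0.157]), array([ 0.417, -0.057]), array([ 0.557, -0.185])] side [array([ 0.458, -0.126]), array([0.462, 0.322]), array([0.438, 0.317]), array([0.448, 0.172])] scene [array([ 0.323, -0.245]), array([ 0.524, -0.204]), array([ 0.506, -0.022])]
```

View pics/sc.png

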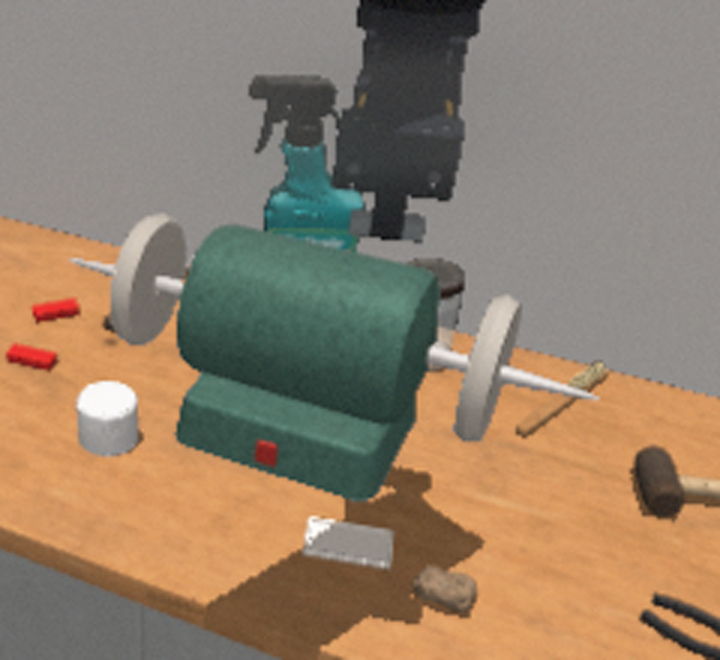

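The picture shows the polisher barrel's end overhanging close to the narrow dish: its front is at x≈0.465 at about 0.12 m height. With the jaws across the bar, the 187 mm wide gripper body would hit the barrel. So I'll take the bar back to its free spot, set it down, and regrip it end to end; that leaves only the body's 75 mm side facing the polisher.

```bash
python3 -c "
from h import *
go(.43,.16,.30,8); go(.396,.166,.007,8)"
```

```text
go (0.43, 0.16, 0.3, 8) xyz [ 109.3 -334.1   -1.5] rot [-0.3 -0.3  5.2]
go (0.396, 0.166, 0.007, 8) xyz [  76.1 -346.2  291.4] rot [-0.3 -0.3  5.2]
```

{"name": "play_rows", "arguments": {
  "rotation": [
    [0,0,0],
    [0,0,1],
    [0,0,2],
    [0,0,3],
    [0,0,4],
    [0,0,5],
    [0,0,5],
    [0,0,5]
  ],
  "xyz": [
    [30,-40,0],
    [60,-90,0],
    [80,-140,0],
    [95,-190,0],
    [109,-240,0],
    [109,-285,0],
    [109,-334,0],
    [109,-334,0]
  ],
  "gripper": [0.1,0.1,0.1,0.1,0.1,0.1,0.1,0.1]
}}

```text
t: 20.95
position: [0.4269, 0.1674, 0.2979]
eef_rot: [-179.6, -0.2, 8.9]
ft_force: [-0.3, -0.4, -1.0]
gripper_width: 0.225
```

```bash
python3 -c "
from h import *
go(.396,.160,.006,8)"
```

```text
go (0.396, 0.16, 0.006, 8) xyz [-32.6   4.6 291.8] rot [-0.4 -0.2  0.9]
```

{"name": "play_rows", "arguments": {
  "rotation": [
    [0,0,0],
    [0,0,0],
    [0,0,0],
    [0,0,0],
    [0,0,0],
    [0,0,0],
    [0,0,0],
    [0,0,0]
  ],
  "xyz": [
    [-10,0,40],
    [-20,0,90],
    [-32,0,140],
    [-32,0,190],
    [-32,0,235],
    [-32,0,270],
    [-32,0,280],
    [-32,0,280]
  ],
  "gripper": [0.1,0.1,0.1,0.1,0.1,0.1,0.1,0.1]
}}

```text
t: 21.75
position: [0.3949, 0.1644, 0.0171]
eef_rot: [-179.6, -0.0, 9.0]
ft_force: [1.2, 0.1, -1.0]
gripper_width: 0.221
```

```bash
python3 -c "
from h import *
print(observe()['position'])
go(.396,.163,.006,8)"
```

```text
[0.3948578  0.16439033 0.01705001]
go (0.396, 0.163, 0.006, 8) xyz [ 0.9  1.6 11. ] rot [-0.4 -0.   1. ]
```

{"name": "play_rows", "arguments": {
  "rotation": [
    [0,0,0],
    [0,0,0],
    [0,0,0],
    [0,0,0],
    [0,0,0],
    [0,0,0],
    [0,0,0],
    [0,0,0]
  ],
  "xyz": [
    [0,0,6],
    [0,0,11],
    [0,0,11],
    [0,0,11],
    [0,0,11],
    [0,0,11],
    [0,0,11],
    [0,0,11]
  ],
  "gripper": [0.1,0.1,0.1,0.1,0.45,0.45,0.45,0.45]
}}

```text
t: 22.55
position: [0.395, 0.1645, 0.0061]
eef_rot: [-179.6, -0.0, 9.0]
ft_force: [1.3, 0.7, 0.3]
gripper_width: 0.453
```

{"name": "play_rows", "arguments": {
  "rotation": [
    [0,0,0],
    [0,0,-8],
    [0,0,-16],
    [0,0,-24],
    [0,0,-32],
    [0,0,-40],
    [0,0,-48],
    [0,0,-56]
  ],
  "xyz": [
    [0,0,-30],
    [0,0,-70],
    [0,0,-95],
    [0,0,-95],
    [0,0,-95],
    [0,0,-95],
    [0,0,-95],
    [0,0,-95]
  ],
  "gripper": [0.5,0.8,0.8,0.8,0.8,0.8,0.8,0.8]
}}

```text
t: 23.35
position: [0.3949, 0.1638, 0.1012]
eef_rot: [-179.8, -0.3, 65.3]
ft_force: [0.5, -0.9, -0.1]
gripper_width: 0.795
```

{"name": "play_rows", "arguments": {
  "rotation": [
    [0,0,-8],
    [0,0,-16],
    [0,0,-24],
    [0,0,-32],
    [0,0,-36],
    [0,0,-36]
  ],
  "xyz": [
    [0,0,0],
    [0,0,0],
    [0,0,0],
    [0,0,0],
    [0,0,0],
    [0,0,0]
  ],
  "gripper": [0.8,0.8,0.8,0.8,0.8,0.8]
}}

```text
t: 23.95
position: [0.3948, 0.1636, 0.1012]
eef_rot: [180.0, -0.4, 101.3]
ft_force: [-0.4, -0.1, 0.0]
gripper_width: 0.798
```

```bash
python3 -c "
from h import *
survey(['gum_bar_center'],'w12.png',2)
print(observe()['eef_rot'],observe()['joint_pos'])
go(.395,.165,.0045,99)"
```

```text
[0.3948 0.1636 0.1012]
gum_bar_center P 0.97 [262. 194.] [0.3941 0.1643]
gum_bar_center P 0.71 [270. 359.] [0.5965 0.2143]
gum_bar_center M 0.94 px [262. 284.  42.  10.] c [491. 182.] size [12. 47.] long axis yaw 101 rgb [167.  34.  33.]
gum_bar_center M 0.76 px [261. 194.  50.  26.] c [393. 163.] size [23. 49.] long axis yaw 100 rgb [93. 96. 97.]
[179.95024113  -0.36260702 101.18225196] [-27.41561024  22.98040095  -1.04198257 126.30861153   0.14768939
  30.55975992  72.68065424]
go (0.395, 0.165, 0.0045, 99) xyz [ 0.6  0.3 96.7] rot [ 0.  -0.4  2.2]
```

View pics/w12.png

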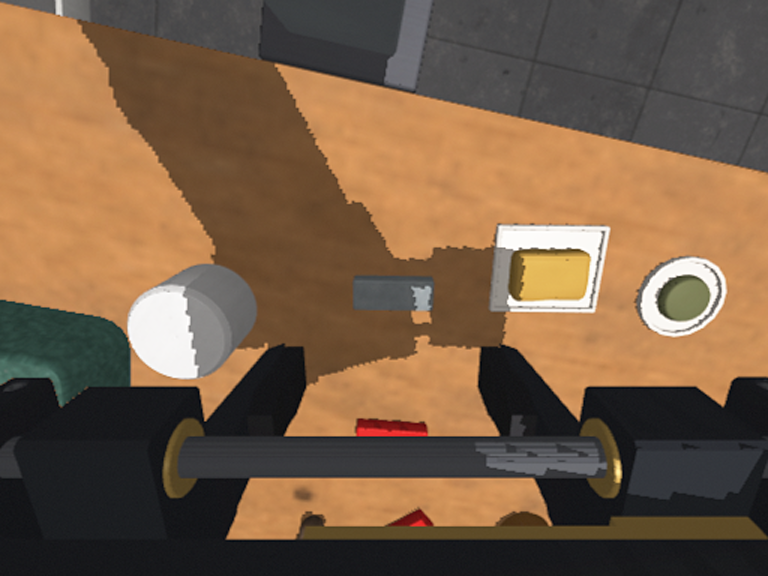

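The bar lies flat at display (393,293), in line with the jaws; the cup edge (192,320) and wide dish (550,268) are clear of the fingers if they open to about 60 mm. Descend and grip end to end.

{"name": "play_rows", "arguments": {
  "rotation": [
    [0,0,1],
    [0,0,1],
    [0,0,1],
    [0,0,1],
    [0,0,1],
    [0,0,1],
    [0,0,1],
    [0,0,1]
  ],
  "xyz": [
    [0,0,20],
    [0,0,50],
    [0,0,75],
    [0,0,88],
    [0,0,96],
    [0,0,96],
    [0,0,96],
    [0,0,96]
  ],
  "gripper": [0.68,0.68,0.68,0.68,0.68,0.68,0.68,0.68]
}}

```text
t: 24.9
position: [0.3953, 0.1646, 0.0059]
eef_rot: [179.9, -0.4, 100.2]
ft_force: [0.6, 0.2, -1.0]
gripper_width: 0.677
```

{"name": "play_rows", "arguments": {
  "rotation": [
    [0,0,0],
    [0,0,0],
    [0,0,0],
    [0,0,0],
    [0,0,0],
    [0,0,0],
    [0,0,0]
  ],
  "xyz": [
    [0,0,0],
    [0,0,0],
    [0,0,0],
    [0,0,0],
    [0,0,0],
    [0,0,0],
    [0,0,0]
  ],
  "gripper": [0.4,0.4,0.4,0.4,0.4,0.4,0.4],
  "force": 15
}}

```text
t: 25.6
position: [0.3959, 0.1648, 0.0065]
eef_rot: [179.8, -0.4, 100.2]
ft_force: [0.0, 0.3, 7.4]
gripper_width: 0.56
```

```bash
python3 -c "
from h import *
go(.42,.16,.30,100);go(.40,0,.30,102);go(.397,-.2,.30,104)"
```

```text
go (0.42, 0.16, 0.3, 100) xyz [  -6.9   23.8 -293.5] rot [ 0.2 -0.4  0.2]
go (0.4, 0, 0.3, 102) xyz [-160.9  -24.1 -294.8] rot [ 0.2 -0.4 -1.8]
go (0.397, -0.2, 0.3, 104) xyz [-357.2  -62.3 -296.3] rot [ 0.2 -0.4 -3.8]
```

{"name": "play_rows", "arguments": {
  "rotation": [
    [0,0,0],
    [0,0,0],
    [0,0,0],
    [0,0,0],
    [0,0,0],
    [0,0,0],
    [0,0,0],
    [0,0,0]
  ],
  "xyz": [
    [0,2,-35],
    [0,5,-80],
    [0,10,-125],
    [-2,15,-170],
    [-4,20,-215],
    [-6,24,-255],
    [-7,24,-293],
    [-7,24,-293]
  ],
  "gripper": [0.4,0.4,0.4,0.4,0.4,0.4,0.4,0.4]
}}

```text
t: 26.4
position: [0.4227, 0.1608, 0.3043]
eef_rot: [179.3, -0.5, 100.1]
ft_force: [-0.4, 0.3, -0.7]
gripper_width: 0.566
```

```bash
python3 -c "
from h import *
print(observe()['gripper_width'],observe()['joint_pos'])
go(.43,0,.30,100);go(.397,-.2,.30,104)"
```

```text
0.5659700940664544 [-2.62887886e+01  6.36837155e+00 -4.62359579e-05  1.12804946e+02
 -3.82616949e-01  6.00044245e+01  7.40175091e+01]
go (0.43, 0, 0.3, 100) xyz [-159.6  -21.1    2.5] rot [ 0.7 -0.5  0.1]
go (0.397, -0.2, 0.3, 104) xyz [-3.507e+02 -8.870e+01 -1.000e-01] rot [ 0.7 -0.5 -3.9]
```

{"name": "play_rows", "arguments": {
  "rotation": [
    [0,0,0],
    [0,0,0],
    [0,0,0],
    [0,0,-1],
    [0,0,-2],
    [0,0,-3],
    [0,0,-4],
    [0,0,-4]
  ],
  "xyz": [
    [-35,-5,0],
    [-80,-10,0],
    [-125,-15,0],
    [-165,-23,0],
    [-210,-40,0],
    [-255,-55,0],
    [-300,-70,0],
    [-350,-88,0]
  ],
  "gripper": [0.4,0.4,0.4,0.4,0.4,0.4,0.4,0.4]
}}

```text
t: 27.2
position: [0.3969, -0.1974, 0.2991]
eef_rot: [179.3, -0.5, 104.2]
ft_force: [-0.2, -0.6, -0.7]
gripper_width: 0.569
```

{"name": "play_rows", "arguments": {
  "rotation": [
    [0,0,0],
    [0,0,0]
  ],
  "xyz": [
    [-8,0,0],
    [-8,0,0]
  ],
  "gripper": [0.4,0.4]
}}

```text
t: 27.4
position: [0.3979, -0.2063, 0.2981]
eef_rot: [179.4, -0.6, 104.0]
ft_force: [0.3, -0.6, -0.2]
gripper_width: 0.566
```

```bash
python3 -c "
from h import *
survey(['narrow_dish','pumice'],'w13.png',1)
print(observe()['gripper_width'],observe()['joint_pos'])
go(.397,-.201,.12,104);go(.397,-.201,.009,104)"
```

```text
[ 0.3979 -0.2063  0.2981]
narrow_dish P 0.93 [265. 154.] [ 0.3976 -0.198 ]
narrow_dish M 0.75 px [265. 155.  44.  22.] c [ 397. -199.] size [41. 71.] long axis yaw 104 rgb [162. 156. 150.]
pumice P 0.75 [215. 128.] [ 0.3757 -0.2868]
pumice M 0.59 px [211. 129.  33.  21.] c [ 372. -286.] size [30. 47.] long axis yaw 91 rgb [125. 103.  81.]
0.5682964044908425 [  2.31460127   6.30559545  21.32369329 114.27753017  -3.65616469
  59.71290487 129.71541899]
go (0.397, -0.201, 0.12, 104) xyz [  1.1  -3.6 178.7] rot [ 0.7 -0.6  0.4]
go (0.397, -0.201, 0.009, 104) xyz [  0.   -5.  289.7] rot [ 0.7 -0.6  0.4]
```

View pics/w13.png

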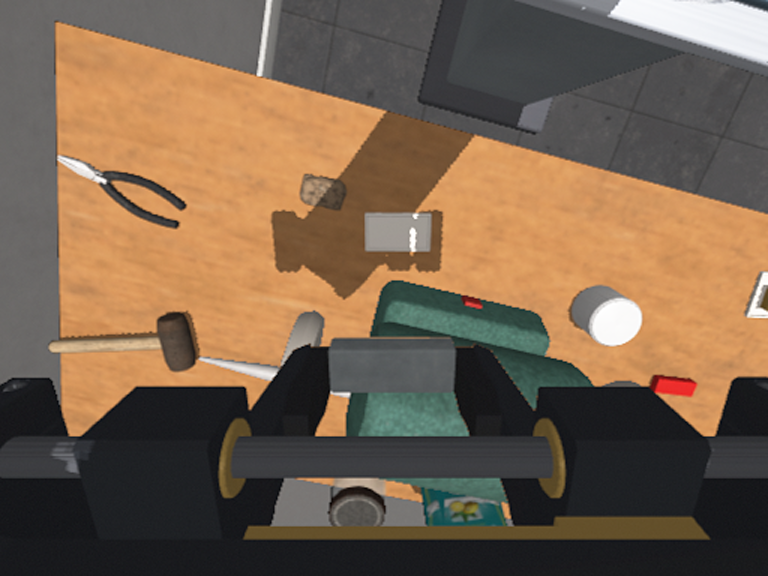

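The bar is held at display (392,365), parallel to the narrow dish at (398,232), with the pumice at (323,191) clear of the fingers. Going down in stages.

{"name": "play_rows", "arguments": {
  "rotation": [
    [0,0,0],
    [0,0,0],
    [0,0,0],
    [0,0,0],
    [0,0,0],
    [0,0,0],
    [0,0,0],
    [0,0,0]
  ],
  "xyz": [
    [2,-4,40],
    [4,-5,80],
    [4,-6,120],
    [4,-6,160],
    [4,-6,200],
    [4,-6,220],
    [4,-6,220],
    [4,-6,220]
  ],
  "gripper": [0.4,0.4,0.4,0.4,0.4,0.4,0.4,0.4]
}}

```text
t: 28.45
position: [0.3948, -0.1977, 0.0791]
eef_rot: [179.3, -0.6, 104.4]
ft_force: [0.4, -0.0, -0.1]
gripper_width: 0.567
```

```bash
python3 -c "
from h import *
survey(['narrow_dish','pumice'],'w14.png',1)
print(observe()['gripper_width'],observe()['eef_rot'],observe()['ft_force'])
go(.396,-.199,.009,104)"
```

```text
[ 0.3948 -0.1977  0.0791]
narrow_dish P 0.91 [261. 200.] [ 0.3955 -0.198 ]
narrow_dish M 0.58 px [261. 200.  84.  41.] c [ 396. -199.] size [43. 73.] long axis yaw 103 rgb [165. 159. 152.]
pumice P 0.65 [167. 153.] [ 0.3742 -0.2848]
pumice M 0.87 px [160. 156.  58.  44.] c [ 373. -285.] size [32. 48.] long axis yaw 93 rgb [153. 126. 100.]
0.5596507846490417 [179.20185343  -0.50306537 104.37837435] [-0.67770793 -0.37257756 -1.81552191]
go (0.396, -0.199, 0.009, 104) xyz [-1.3 -0.4 70.8] rot [ 0.8 -0.5  0.4]
```

{"name": "play_rows", "arguments": {
  "rotation": [
    [0.5,-0.5,0],
    [0.8,-0.5,0],
    [0.8,-0.5,0],
    [0.8,-0.5,0],
    [0.8,-0.5,0],
    [0.8,-0.5,0],
    [0.8,-0.5,0]
  ],
  "xyz": [
    [-1,0,30],
    [-1,0,50],
    [-1,0,62],
    [-1,0,71],
    [-1,0,71],
    [-1,0,71],
    [-1,0,71]
  ],
  "gripper": [0.4,0.4,0.4,0.4,0.4,0.4,0.4]
}}

```text
t: 29.4
position: [0.3967, -0.1988, 0.0094]
eef_rot: [180.0, 0.0, 104.4]
ft_force: [0.0, -0.3, -1.1]
gripper_width: 0.561
```

{"name": "play_rows", "arguments": {
  "rotation": [
    [0,0,0],
    [0,0,0],
    [0,0,0],
    [0,0,0],
    [0,0,0],
    [0,0,0],
    [0,0,0],
    [0,0,0]
  ],
  "xyz": [
    [0,0,0],
    [0,0,0],
    [0,0,0],
    [0,0,0],
    [0,0,-20],
    [0,0,-60],
    [0,0,-95],
    [0,0,-95]
  ],
  "gripper": [0.65,0.65,0.65,0.65,0.65,0.65,0.65,0.65]
}}

```text
t: 30.2
position: [0.399, -0.1998, 0.1078]
eef_rot: [179.6, 0.2, 104.3]
ft_force: [0.1, 0.4, 0.1]
gripper_width: 0.65
```

```bash
python3 -c "
from h import *
survey(['narrow_dish','pumice','gum_bar_center'],'w15.png',1)
print(observe()['gripper_width'],observe()['eef_rot'],observe()['ft_force'])
go(.40,-.19,.30,104)"
```

```text
[ 0.399  -0.1998  0.1078]
narrow_dish P 0.92 [266. 188.] [ 0.3968 -0.1969]
narrow_dish M 0.72 px [265. 188.  76.  40.] c [ 397. -199.] size [43. 72.] long axis yaw 104 rgb [155. 149. 143.]
pumice P 0.95 [177. 143.] [ 0.3745 -0.2893]
pumice M 0.63 px [177. 147.  50.  44.] c [ 373. -285.] size [33. 49.] long axis yaw 93 rgb [151. 124.  97.]
gum_bar_center P 0.8 [265. 189.] [ 0.3958 -0.1978]
gum_bar_center M 0.91 px [263. 190.  52.  22.] c [ 395. -200.] size [22. 49.] long axis yaw 104 rgb [91. 95. 96.]
0.648880003498075 [-1.79941276e+02 -3.43728840e-02  1.04354910e+02] [ 0.66592199 -0.18535196  0.36128796]
go (0.4, -0.19, 0.3, 104) xyz [   7.4    5.9 -196.5] rot [-0.1 -0.   0.4]
```

View pics/w15.png

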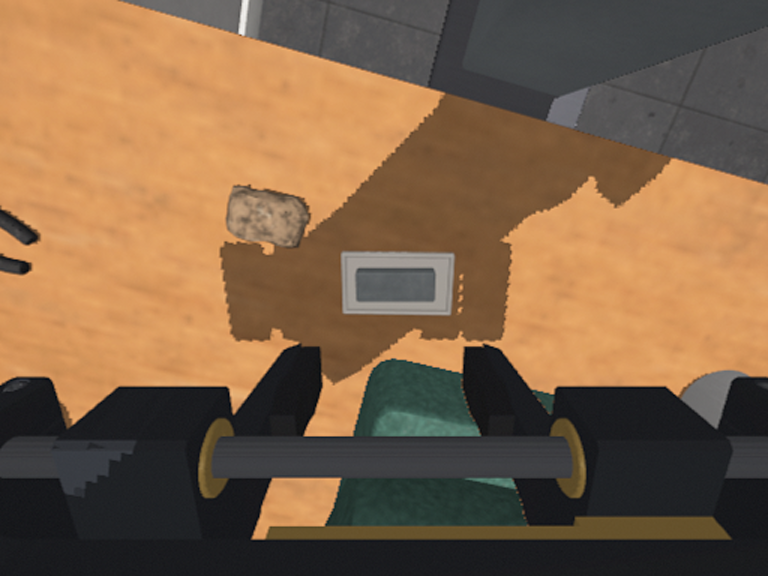

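The grey bar lies flat and centred in the narrow dish (display (395,285)); the pumice at (268,215) is unmoved. On to the pot: lift, travel back and hover.

{"name": "play_rows", "arguments": {
  "rotation": [
    [0,0,0],
    [0,0,0],
    [0,0,0],
    [0,0,0],
    [0,0,0],
    [0,0,0],
    [0,0,0],
    [0,0,0]
  ],
  "xyz": [
    [2,1,-40],
    [4,3,-90],
    [6,5,-135],
    [7,6,-175],
    [7,6,-215],
    [40,15,-230],
    [85,30,-235],
    [130,45,-235]
  ],
  "gripper": [0.65,0.7,0.75,0.75,0.75,0.75,0.75,0.75]
}}

```text
t: 31.35
position: [0.4077, -0.0604, 0.3391]
eef_rot: [180.0, -0.0, 104.3]
ft_force: [1.6, -0.3, -0.9]
gripper_width: 0.749
```

```bash
python3 -c "
from h import *
go(.44,.05,.34,90);go(.57,.298,.20,15)"
```

```text
go (0.44, 0.05, 0.34, 90) xyz [99.  58.5 -0.9] rot [ 0.  -0.  14.3]
go (0.57, 0.298, 0.2, 15) xyz [307.3 245.5 139.3] rot [ 0.  -0.  89.3]
```

{"name": "play_rows", "arguments": {
  "rotation": [
    [0,0,8],
    [0,0,16],
    [0,0,24],
    [0,0,32],
    [0,0,40],
    [0,0,48],
    [0,0,56],
    [0,0,64]
  ],
  "xyz": [
    [40,15,0],
    [80,40,0],
    [120,70,0],
    [155,105,0],
    [190,140,0],
    [225,175,0],
    [265,210,30],
    [307,245,60]
  ],
  "gripper": [0.75,0.75,0.75,0.75,0.75,0.75,0.75,0.75]
}}

```text
t: 32.15
position: [0.5576, 0.2725, 0.2937]
eef_rot: [-180.0, -0.0, 39.9]
ft_force: [0.5, 0.4, 0.2]
gripper_width: 0.753
```

```bash
python3 -c "
from h import *
go(.57,.298,.14,15)"
```

```text
go (0.57, 0.298, 0.14, 15) xyz [ 25.8 -11.6 153.7] rot [-0.  -0.  24.9]
```

{"name": "play_rows", "arguments": {
  "rotation": [
    [0,0,8],
    [0,0,16],
    [0,0,25],
    [0,0,25],
    [0,0,25],
    [0,0,25]
  ],
  "xyz": [
    [13,-6,40],
    [26,-12,80],
    [26,-12,120],
    [26,-12,154],
    [26,-12,154],
    [26,-12,154]
  ],
  "gripper": [0.75,0.75,0.75,0.75,0.75,0.75]
}}

```text
t: 32.75
position: [0.5698, 0.2981, 0.1395]
eef_rot: [180.0, 0.0, 14.9]
ft_force: [0.3, 0.0, -0.7]
gripper_width: 0.747
```

```bash
python3 -c "
from h import *
survey(['amber_pot_center','large_round_dish'],'w16.png',1)
print(ray('side',(191,259),.047), ray('scene',(201,148),.05))
go(.57,.298,.015,15)"
```

```text
[0.5698 0.2981 0.1395]
amber_pot_center P 0.82 [267. 180.] [0.5728 0.3075]
amber_pot_center M 0.72 px [272. 184.  48.  53.] c [573. 311.] size [39. 48.] long axis yaw 105 rgb [51. 43. 35.]
large_round_dish P 0.69 [283.  96.] [0.568 0.388]
large_round_dish M 0.59 px [286.  96.  69.  73.] c [571. 387.] size [68. 68.] long axis yaw 15 rgb [247. 246. 243.]
[0.57025833 0.31950164 0.047     ] [0.57154387 0.3008945  0.05      ]
go (0.57, 0.298, 0.015, 15) xyz [ -1.7   0.8 126.8] rot [-0.1 -0.2 -0.1]
```

View pics/w16.png

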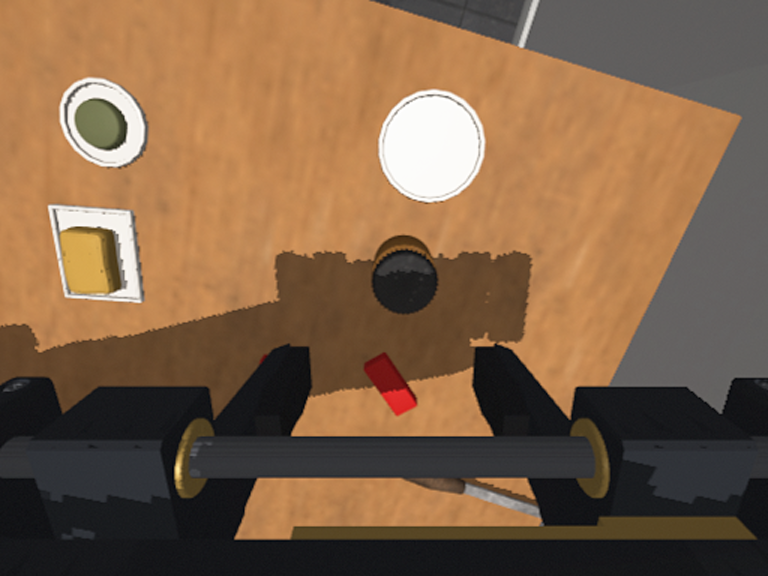

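```bash
python3 -c "
from h import *
p=ray('wrist',(269.5,187.3),.054);print(p)
go(p[0],p[1],.015,15)"
```

```text
[0.57613189 0.30839747 0.054     ]
go (np.float64(0.5761318867595466), np.float64(0.3083974673902416), 0.015, 15) xyz [  6.9  -7.7 126.8] rot [-0.1 -0.2 -0.1]
```

The wrist view shows the pot's cap top at display (404,280), putting the pot at about (0.575, 0.308), with the large dish at (431,146). Centre over it and descend.

{"name": "play_rows", "arguments": {
  "rotation": [
    [0,0,0],
    [0,0,0],
    [0,0,0],
    [0,0,0],
    [0,0,0],
    [0,0,0],
    [0,0,0],
    [0,0,0]
  ],
  "xyz": [
    [6,-8,10],
    [6,-8,45],
    [6,-8,80],
    [6,-8,105],
    [6,-8,118],
    [6,-8,125],
    [6,-8,125],
    [6,-8,125]
  ],
  "gripper": [0.8,0.8,0.8,0.8,0.8,0.8,0.8,0.8]
}}

```text
t: 33.8
position: [0.5761, 0.309, 0.018]
eef_rot: [-179.9, -0.3, 14.9]
ft_force: [1.0, 0.7, -0.3]
gripper_width: 0.799
```

{"name": "play_rows", "arguments": {
  "rotation": [
    [0,0,0],
    [0,0,0],
    [0,0,0],
    [0,0,0],
    [0,0,0],
    [0,0,0],
    [0,0,0]
  ],
  "xyz": [
    [0,0,0],
    [0,0,0],
    [0,0,0],
    [0,0,0],
    [0,0,0],
    [0,0,0],
    [0,0,0]
  ],
  "gripper": [0.3,0.3,0.3,0.3,0.3,0.3,0.3],
  "force": 20
}}

```text
t: 34.5
position: [0.5761, 0.3091, 0.0183]
eef_rot: [-179.9, -0.3, 14.9]
ft_force: [-1.2, -0.4, 5.1]
gripper_width: 0.47
```

```bash
python3 -c "
from h import *
go(.572,.387,.06,15)"
```

```text
go (0.572, 0.387, 0.06, 15) xyz [ 16.3 -76.4 -41.4] rot [-0.1 -0.3 -0.1]
```

{"name": "play_rows", "arguments": {
  "rotation": [
    [0,0,0],
    [0,0,0],
    [0,0,0],
    [0,0,0],
    [0,0,0],
    [0,0,0],
    [0,0,0]
  ],
  "xyz": [
    [0,0,-20],
    [0,0,-41],
    [8,-35,-41],
    [16,-76,-41],
    [16,-76,-41],
    [16,-76,-41],
    [16,-76,-41]
  ],
  "gripper": [0.3,0.3,0.3,0.3,0.3,0.3,0.3]
}}

```text
t: 35.2
position: [0.572, 0.3849, 0.059]
eef_rot: [-180.0, -0.3, 14.8]
ft_force: [0.9, -0.6, -1.7]
gripper_width: 0.469
```

```bash
python3 -c "
from h import *
survey(['large_round_dish'],'w17.png',1)
print(observe()['gripper_width'])
go(.572,.387,.0205,15)"
```

```text
[0.572  0.3849 0.059 ]
large_round_dish P 0.95 [261. 204.] [0.571  0.3867]
large_round_dish M 0.73 px [259. 196.  88.  67.] c [570. 393.] size [69. 56.] long axis yaw 13 rgb [194. 190. 185.]
0.4684951037176002
go (0.572, 0.387, 0.0205, 15) xyz [-0.  -2.2 39. ] rot [-0.1 -0.3 -0.2]
```

View pics/w17.png

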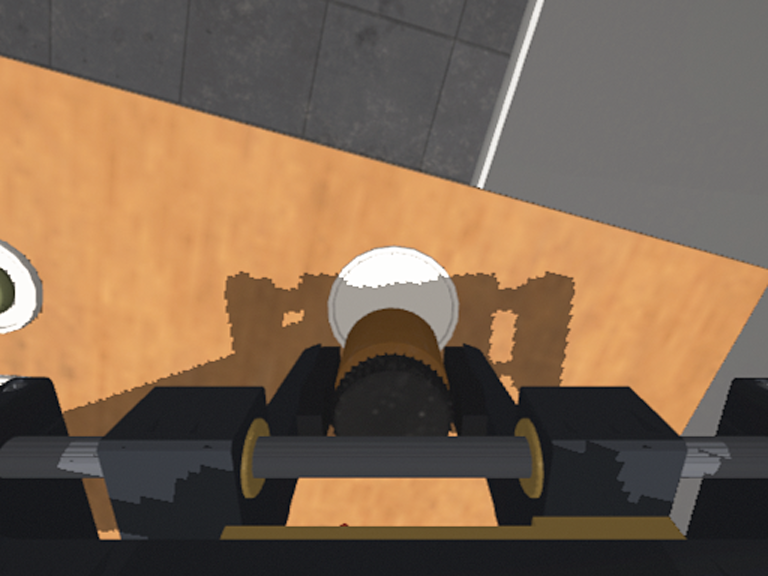

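The pot hangs upright in the jaws at display (392,390), over the dish at (393,305). Lower and release.

{"name": "play_rows", "arguments": {
  "rotation": [
    [0,0,0],
    [0,0,0],
    [0,0,0],
    [0,0,0],
    [0,0,0],
    [0,0,0],
    [0,0,0]
  ],
  "xyz": [
    [0,-2,15],
    [0,-2,27],
    [0,-2,34],
    [0,-2,38.5],
    [0,-2,38.5],
    [0,-2,38.5],
    [0,-2,38.5]
  ],
  "gripper": [0.3,0.3,0.3,0.3,0.3,0.3,0.3]
}}

```text
t: 36.05
position: [0.5722, 0.3869, 0.0208]
eef_rot: [-179.9, -0.3, 14.8]
ft_force: [0.4, 0.3, -0.4]
gripper_width: 0.471
```

{"name": "play_rows", "arguments": {
  "rotation": [
    [0,0,0],
    [0,0,0],
    [0,0,0],
    [0,0,0],
    [0,0,0],
    [0,0,0],
    [0,0,0],
    [0,0,0]
  ],
  "xyz": [
    [0,0,0],
    [0,0,0],
    [0,0,0],
    [0,0,0],
    [0,0,-10],
    [0,0,-40],
    [0,0,-85],
    [0,0,-130]
  ],
  "gripper": [0.7,0.7,0.7,0.7,0.7,0.7,0.7,0.7]
}}

```text
t: 36.85
position: [0.5712, 0.3862, 0.1526]
eef_rot: [-179.9, -0.3, 14.8]
ft_force: [1.1, 1.1, 0.8]
gripper_width: 0.7
```

{"name": "play_rows", "arguments": {
  "rotation": [
    [0,0,0],
    [0,0,0],
    [0,0,0],
    [0,0,0],
    [0,0,0],
    [0,0,0],
    [0,0,0],
    [0,0,0]
  ],
  "xyz": [
    [-5,0,-40],
    [-20,10,-80],
    [-40,20,-120],
    [-60,30,-150],
    [-80,40,-150],
    [-80,40,-150],
    [-80,40,-150],
    [-80,40,-150]
  ],
  "gripper": [0.7,0.7,0.7,0.7,0.7,0.7,0.7,0.7]
}}

```text
t: 37.65
position: [0.5035, 0.3274, 0.3017]
eef_rot: [-180.0, -0.3, 14.8]
ft_force: [0.0, -0.4, -0.1]
gripper_width: 0.701
```

```bash
python3 -c "
from h import *
survey(['large_round_dish','amber_pot_center','small_round_dish','felt_disc_center','wide_dish','wax_cake_center','metal_cup'],'w18.png',1)
im=camera('side')
for t in ['amber_pot_center','metal_cup','gum_bar_center','pumice']:
  for r in place_of('side',t)[:2]: print(t,round(r['p'],2),r['point'],ray('side',r['point'],T[t]+.002)[:2])
a=prep(camera('side'),(150,150,340,330),2); b=cv2.resize(prep(camera('wrist')),(400,360))
cv2.imwrite('pics/end.png',np.hstack([a,b]))
print(observe()['position'])"
```

```text
[0.5035 0.3274 0.3017]
large_round_dish P 0.96 [310. 130.] [0.572  0.3865]
large_round_dish M 0.92 px [310. 130.  45.  46.] c [568. 387.] size [70. 65.] long axis yaw 74 rgb [242. 238. 233.]
amber_pot_center P 0.9 [312. 132.] [0.5704 0.3847]
amber_pot_center M 0.86 px [316. 133.  34.  32.] c [567. 384.] size [40. 47.] long axis yaw 170 rgb [75. 67. 61.]
small_round_dish P 0.71 [180. 125.] [0.3658 0.3404]
small_round_dish M 0.63 px [180. 122.  31.  38.] c [363. 346.] size [51. 53.] long axis yaw 167 rgb [247. 244. 241.]
felt_disc_center P 0.76 [177. 119.] [0.361  0.3482]
felt_disc_center M 0.7 px [176. 124.  16.  23.] c [363. 345.] size [31. 33.] long axis yaw 100 rgb [149. 150. 119.]
wide_dish M 0.86 px [169. 175.  38.  42.] c [363. 256.] size [58. 69.] long axis yaw 101 rgb [237. 233. 228.]
wax_cake_center P 0.8 [168. 176.] [0.3631 0.2535]
wax_cake_center M 0.88 px [167. 178.  17.  26.] c [364. 255.] size [31. 48.] long axis yaw 99 rgb [210. 170.  86.]
amber_pot_center 0.58 [181.0, 283.8] [0.57268838 0.37946479]
metal_cup 0.55 [273.9, 218.7] [0.42721772 0.04288514]
gum_bar_center 0.49 [197.2, 247.2] [0.58983637 0.22115959]
gum_bar_center 0.48 [233.5, 244.4] [0.50686821 0.19356767]
pumice 0.62 [302.4, 172.8] [ 0.37000915 -0.28799332]
[0.50332345 0.32682621 0.30215044]
```

View pics/end.png

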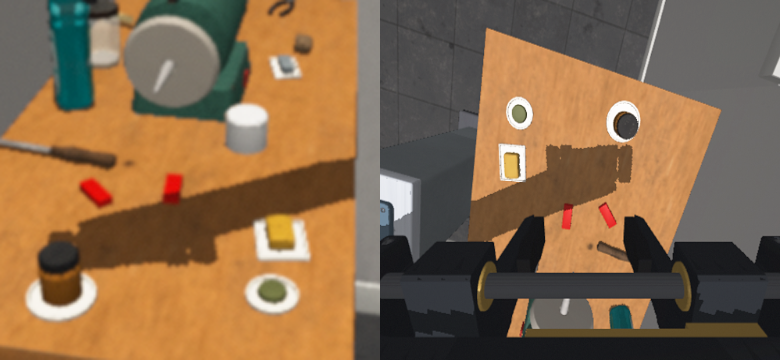

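The final picture shows all four in their dishes: pot upright at (60,285), wax (280,235), felt (272,290) and grey bar (287,65). The cup (246,128) and pumice (303,43) are in place, and the arm is clear.

```bash
python3 -c "
from station import *
print(hand_in())"
```

```text
the job is handed in; nothing more can be done
None
```

All four supplies are in their own dishes, and I handed the job in at about 38 s on the robot's clock, with the gripper clear and touching nothing. No verdict is reported back.

- **Position:** In the last camera checks, wax, felt, bar and pot all measured within about 5 mm of their dish centres.
- **Orientation:** The two blocks were within a few degrees of the dish's long direction, and the pot stood upright in the pictures.
- **Height:** I did not measure the rest heights. They are judged from the pictures and the height at release.
- **Pumice and cup:** The pumice measured where it started. The cup was never touched; the side camera's two readings of it differ by about 16 mm (y 0.059, then 0.043). I put that down to detection scatter, since it looks unmoved in the pictures.

- **Wax regrip:** The first grip on the wax was too high, so I opened and regripped lower.
- **Bar regrip:** With the first grip on the grey bar, the gripper body would have hit the polisher at the narrow dish. I took the bar back to where it had been, regripped it end to end and placed it that way.

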